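Put the reamers away in their keeper rack

TASK

Put the reamers lying on the repair bench back into their rack: slide the keeper strip fully open by its knob, then hang every reamer in its own place, each over the bore made for it, the slimmest in the narrowest up to the thickest in the widest: tip down into its bore at a lean, then stood upright so that the neck goes into the notch and the brass ferrule sits down on the rail; the place of a missing reamer stays empty. When all of them hang upright, push the keeper strip fully shut, and leave the glue bottle, the tape and the sanding block where they are.

Things in the scene. Friction and masses are not known exactly. Their poses are not given: they have to be found in the camera images.
- rack: Fixed wooden rack, 248 mm long (y), 64 mm deep (x), z up; origin under its base's centre. Its open front faces its -x, roughly to the robot's left. Base 48 mm high with four vertical bores 36 mm deep (2 mm chamfer) at x 0, y -96, -32, 32, 96 mm, diameter 19, 22, 25, 28 mm in that order. Over them runs a notched rail on end posts (y +-117 mm): z 128 to 138 mm, x -14 to 30 mm; see slot1.
- keeper (a joint): Travel (m) of the aluminium keeper strip, 5 mm thick, that slides under the rail (z 123 to 128 mm) along the rack's -y: 0 shut (a toe bars each notch mouth at x -13 to -9 mm), 0.020 fully open (end stop, notches free). It stays where it is left; 2 N or so moves it.
- keeper_knob (a point): Middle of the upright brass knob on the keeper strip's tab behind the rail, at rack x 66 mm, y 0 when shut; 16 mm diameter, 34 mm high (17 mm above and below this point). Move it along the rack's -y to open, along +y to shut.
- slot1 (a point): Centre of notch 1 at the rail's top face, straight above the 19 mm bore: the place of reamer 1; rack y -96 mm, axes as the rack's. All notches: 10 mm wide, open to the front (rack -x), back end 5 mm behind this point (+x), mouth 14 mm in front with rounded corners (6 mm), through the whole rail.
- slot2 (a point): Centre of notch 2 at the rail's top face, straight above the 22 mm bore: the place of reamer 2; rack y -32 mm, axes as the rack's.
- slot3 (a point): Centre of notch 3 at the rail's top face, straight above the 25 mm bore: the place of reamer 3; rack y 32 mm, axes as the rack's.
- slot4 (a point): Centre of notch 4 at the rail's top face, straight above the 28 mm bore: the place of reamer 4; rack y 96 mm, axes as the rack's.
- reamer1: The slimmest and shortest reamer; may be absent. Origin on its axis at mid-handle; x axis to the butt, -x to the tip, 151 mm off. Squared, chamfered wood handle 58 mm long (10 mm of it a brass ferrule, 21 mm diameter), 24 mm across flats; steel neck 34 mm long, 6 mm thick; fluted body 88 mm long, tapering 13 to 8 mm. 90 g or so, balance near the ferrule. Starts lying on the bench.
- shoulder1 (a point): Centre of the front face of reamer 1's ferrule, where the neck begins, 29 mm from its origin towards the tip; on the rail's top when hung, the tip then 32 mm deep in the bore.
- reamer2: The second slimmest reamer; may be absent. Origin on its axis at mid-handle; x axis to the butt, -x to the tip, 153 mm off. Squared, chamfered wood handle 62 mm long (10 mm of it a brass ferrule, 24 mm diameter), 27 mm across flats; steel neck 34 mm long, 6 mm thick; fluted body 88 mm long, tapering 17 to 11 mm. 120 g or so, balance near the ferrule. Starts lying on the bench.
- shoulder2 (a point): Centre of the front face of reamer 2's ferrule, where the neck begins, 31 mm from its origin towards the tip; on the rail's top when hung, the tip then 32 mm deep in the bore.
- reamer3: The second thickest reamer; may be absent. Origin on its axis at mid-handle; x axis to the butt, -x to the tip, 155 mm off. Squared, chamfered wood handle 66 mm long (10 mm of it a brass ferrule, 27 mm diameter), 30 mm across flats; steel neck 34 mm long, 6 mm thick; fluted body 88 mm long, tapering 21 to 14 mm. 150 g or so, balance near the ferrule. Starts lying on the bench.
- shoulder3 (a point): Centre of the front face of reamer 3's ferrule, where the neck begins, 33 mm from its origin towards the tip; on the rail's top when hung, the tip then 32 mm deep in the bore.
- reamer4: The thickest and longest reamer; may be absent. Origin on its axis at mid-handle; x axis to the butt, -x to the tip, 157 mm off. Squared, chamfered wood handle 70 mm long (10 mm of it a brass ferrule, 30 mm diameter), 33 mm across flats; steel neck 34 mm long, 6 mm thick; fluted body 88 mm long, tapering 25 to 17 mm. 190 g or so, balance near the ferrule. Starts lying on the bench.
- shoulder4 (a point): Centre of the front face of reamer 4's ferrule, where the neck begins, 35 mm from its origin towards the tip; on the rail's top when hung, the tip then 32 mm deep in the bore.
- glue: Bystander: white glue bottle, 40 mm diameter, 95 mm high, standing; origin under its base.
- tape: Bystander: roll of green masking tape, 90 mm diameter, 24 mm high, lying flat; origin under its centre.
- sander: Bystander: cork sanding block 85 x 45 x 30 mm, lying; origin under its centre.
Things that resemble listed ones, but are neither listed nor needed, are in the scene too. What is shaped like the reamer3 but blue or pink is not meant.

How it is judged:
By the outcome, as a careful person would: the job done as asked, in the order asked, and still so for the second after the job is handed in, with the robot touching nothing.
Of reamer1, reamer2, reamer3, reamer4 only 3 to 4 are there at a start; the rules pass over those that are not, and their reading is None.
At some moment in a run one of reamer1, reamer2, reamer3, reamer4 may be knocked a few centimetres aside while the robot is not near it.
It also fails if it takes over 210 s, if anything falls off the work surface, if the arm or the gripper's body presses on something with over 40 N, if the wrist force passes 120 N, or if a joint passes its speed limit or range.

ROBOT

A 6-joint arm with a two-finger parallel gripper is mounted at the origin on the work surface. World frame = base frame: x ahead of the robot, y to its left, z up, the work surface at z = 0. Lengths are in mm, angles in rad, forces in N, time in s.
With the tool pointing down it reaches from about 350 to 875 mm from the base axis. Payload 4.2 kg.
Tool frame: the origin (TCP) lies at the very end of the fingers, on their centre line; the grasp point (between the pads) lies 19 mm behind it; z points along the fingers, y is the direction in which the jaws open and shut (so a half turn about z gives the same grasp; the last joint's range is limited). The gripper opens to 85 mm and grips with 20 to 120 N. Pads are 22 mm wide; open, the fingers measure 114 mm over their backs; the gripper's body (76 mm by 85 mm) begins 54 mm behind the grasp point. The pads swing forward as they close: fully open they stand 13 mm farther back than shut.
Start: joints at [-0.973, 0.385, 0.008, 0, -1.194, -0.259], TCP at [207.737, -589.444, 231.312] pointing down, gripper open.
Joint ranges: [-3.14, 3.14], [-1.21, 2.06], [-1.07, 1.41], [-3.16, 2.05], [-2.99, -0.16], [-3.1, 3.1]. Speed limits (rad/s): [2.79, 2.79, 3.14, 3.14, 3.14, 3.14].

INTERFACE

Orientations are given as a unit quaternion [x, y, z, w].
In Python, from bench import arm, optics, job gives the robot as it stands.
- The arm moves only by the tool send_rows, never from a script. Its argument "steps" is a list that holds one entry, the list of rows, each a list of 5 numbers: the shift along the tool's x, y, z in cm, then the turn about the tool's z in rad, then the opening, from 0 (shut) to 1 (fully open). A call has 1 to 10 rows; each row shifts and turns the pose as measured when the row begins, along the tool's axes as they then stand; what a row does not reach is not made up. A row lasts 1/12 s, in which the tool goes at most 41.7 mm and 7.16 degrees, less where a joint would pass 70% of its speed; a pose out of reach is approached as far as the arm can. A call with a gripper value outside its range is refused whole. The fingers move at their own pace and stop on an object; the grip force is fixed at half the most. Time passes only in rows, so rows that do not move let the fingers close. It gives the time, the measured TCP pose, the force and the opening at its end, in the units of the state.
- arm.read_state(): the state, without advancing time (a new reading comes with each control period).
- optics.get_image(name): name is "scene" or "top" or "wrist"; returns (picture, depth): 384x512x3 uint8, blue, green, red; 384x512 float32, mm along the optical axis (not along the pixel's ray), 0 where there is no reading.
- optics.get_calibration(name): a dict with "K" (3x3 intrinsics, pixels), "k1" (the pictures are not rectified: a ray, as slopes to the right and down, at radius r is drawn at 1 + k1 r^2 times it, then the intrinsics apply), "rvec" (rotation vector, rad) and "tvec" (3), from world to camera coordinates, as OpenCV has them; the wrist camera has in their place "hand_eye" (4x4, takes a point from camera to tool coordinates, whose origin is the TCP and whose axes are the flange's). Camera axes: x right, y down, z forward; pixel columns grow to the right and rows downward; lengths in mm; the calibration is good to about 2 mm. A picture is of the moment at which its call begins: read the wrist's pose just before it. get_calibration takes no time and is no camera call.
- job.job_done(): hands the job in, once; it reports no verdict.
The state is a dict: "clock": time; "joints": joint angles; "joint_vel": joint speeds; "joint_efforts": joint torques, N m; "position": TCP position; "ee_rot": TCP orientation; "contact_force": force on the tool from outside, world axes, zero at the start; "wrist_torque": the same for the moment, N m; "gripper_width": finger opening in mm.
Only numpy, scipy, OpenCV 4.12 (cv2) and the standard library are available. Lean on these libraries where they do the work, as an engineer would, in place of code of your own. Each camera call takes 0.05 s, during which the arm holds its last target. There are 200 camera calls.

## Working session

There is one attempt and no reset: what is moved stays moved. The work goes in short steps, Python scripts to look and compute and a tool call to move; the robot and the scene stay as the last step left them, time stands still between calls to the robot, and variables do not carry over. Pictures are saved under pics/ and viewed, about 12 in all and at most 16, crops included, and the job is handed in when it is done.

Besides the shell and the picture viewer there is one more tool, called after "Request:" as name(argument=value, ...) on one line, values as JSON. send_rows: Moves the arm, as the interface text tells. Its arguments: {"type":"object","properties":{"steps":{"type":"array","items":{"type":"array","items":{"type":"array","items":{"type":"number"}}}}},"required":["steps"]}

```bash
ls -a; mkdir -p pics; cat > h.py <<'E'
import numpy as np, cv2
from bench import arm, optics, job
from scipy.spatial.transform import Rotation as R
def cam(name, st=None):
    c=optics.get_calibration(name); K=np.array(c["K"],float)
    if name=="wrist":
        H=np.array(c["hand_eye"],float); T=np.eye(4); T[:3,:3]=R.from_quat(st["ee_rot"]).as_matrix(); T[:3,3]=st["position"]
        M=T@H
    else:
        W=np.eye(4); W[:3,:3]=cv2.Rodrigues(np.array(c["rvec"],float))[0]; W[:3,3]=np.ravel(c["tvec"]); M=np.linalg.inv(W)
    return K,c["k1"],M   # M: cam->world
def slopes(K,k1,uv):
    uv=np.atleast_2d(np.array(uv,float)); d=np.array([k1,0,0,0,0],float)
    return cv2.undistortPoints(uv[:,None],K,d)[:,0]
def at_depth(C,uv,dep):
    s=slopes(C[0],C[1],uv); d=np.ravel(dep)[:,None]
    p=np.hstack([s*d,d]); return p@C[2][:3,:3].T+C[2][:3,3]
def at_z(C,uv,z):
    s=slopes(C[0],C[1],uv); r=np.hstack([s,np.ones((len(s),1))])@C[2][:3,:3].T; o=C[2][:3,3]
    return o+r*((z-o[2])/r[:,2])[:,None]
def cloud(C,dep):
    h,w=dep.shape; v,u=np.mgrid[:h,:w]; return at_depth(C,np.c_[u.ravel(),v.ravel()],dep.ravel()).reshape(h,w,3)
def proj(C,P):
    W=np.linalg.inv(C[2]); return cv2.projectPoints(np.atleast_2d(np.array(P,float)),cv2.Rodrigues(W[:3,:3])[0],W[:3,3],C[0],np.array([C[1],0,0,0,0],float))[0][:,0]
def shot(name):
    st=arm.read_state(); im,d=optics.get_image(name); C=cam(name,st); 
    return im,d,C,st
E
python3 - <<'E'
from h import *
st=arm.read_state(); print(st); print(R.from_quat(st["ee_rot"]).as_matrix().round(3))
for n in("scene","top"):
    im,d,C,_=shot(n); cv2.imwrite(f"pics/{n}0.png",cv2.resize(im,(800,600),interpolation=cv2.INTER_CUBIC)); np.savez(f"{n}0.npz",im=im,d=d); print(n,C[2].round(2),C[0].round(1))
E
```

```text
.
..
pics
{'clock': 0.0, 'joints': array([-9.73411418e-01,  3.85562851e-01,  6.62144149e-03, -5.30853519e-04,
       -1.19398697e+00, -2.58596186e-01]), 'joint_vel': array([ 6.75324280e-04,  2.15694576e-04, -9.09828382e-05, -2.39607331e-03,
        4.72151309e-04, -2.39013187e-03]), 'joint_efforts': array([ 5.27045067e-04, -3.92288554e+01,  1.88400704e+01,  4.18599218e+00,
       -4.67380640e-03, -3.49584788e-07]), 'position': array([ 207.54430623, -588.91214506,  230.21133634]), 'ee_rot': array([-1.68488782e-01,  9.85702964e-01,  1.07226332e-03, -2.17997854e-04]), 'contact_force': array([-0.20189751,  0.64135566,  0.33220151]), 'wrist_torque': array([0.04803627, 0.02225947, 0.03164152]), 'gripper_width': 85.47847894408103}
[[-0.943 -0.332 -0.001]
 [-0.332  0.943  0.002]
 [ 0.     0.002 -1.   ]]
scene [[-5.80000e-01  4.50000e-01 -6.80000e-01  1.40556e+03]
 [ 8.10000e-01  3.20000e-01 -4.90000e-01  7.04050e+02]
 [ 0.00000e+00 -8.30000e-01 -5.50000e-01  8.49250e+02]
 [ 0.00000e+00  0.00000e+00  0.00000e+00  1.00000e+00]] [[380.1   0.  253.8]
 [  0.  380.1 196.8]
 [  0.    0.    1. ]]
top [[ 0.00000e+00 -9.80000e-01  2.00000e-01  3.32380e+02]
 [-1.00000e+00 -0.00000e+00 -1.00000e-02  8.37600e+01]
 [ 1.00000e-02 -2.00000e-01 -9.80000e-01  1.11345e+03]
 [ 0.00000e+00  0.00000e+00  0.00000e+00  1.00000e+00]] [[365.5   0.  256.2]
 [  0.  365.5 189.7]
 [  0.    0.    1. ]]
```

View pics/top0.png

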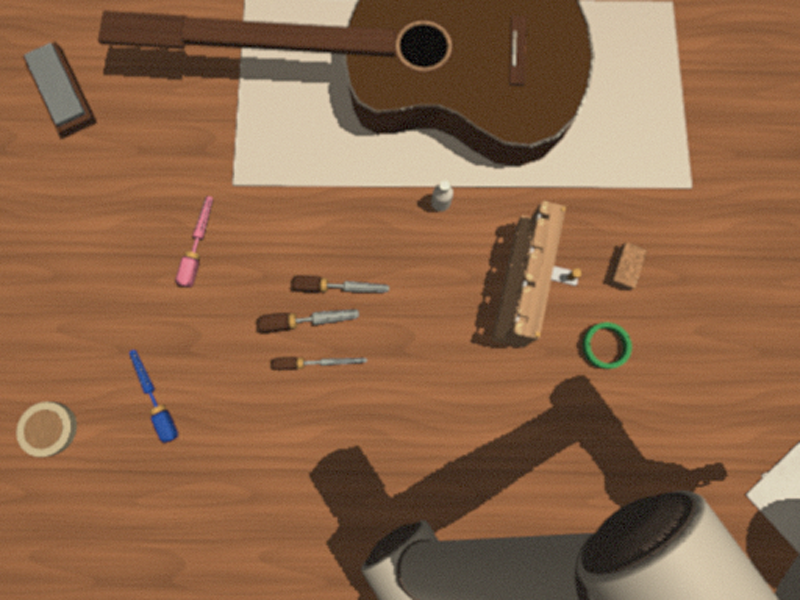

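View pics/scene0.png

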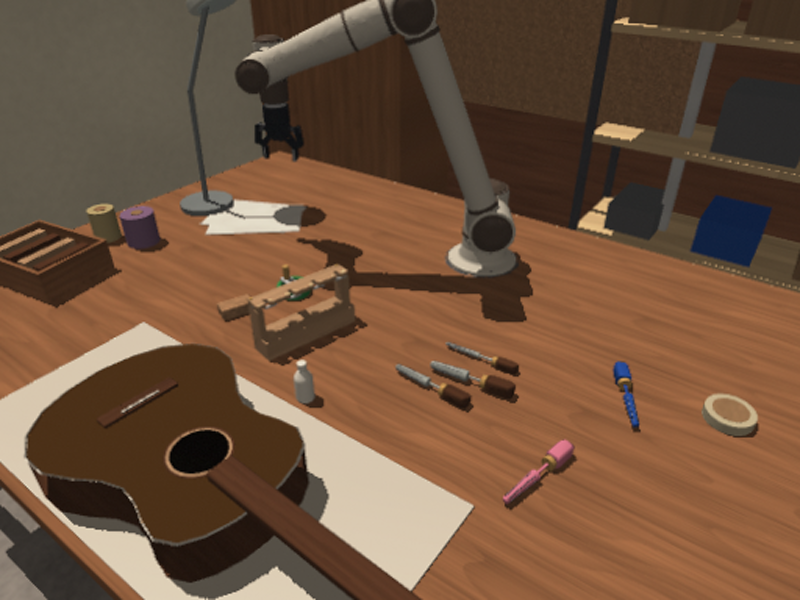

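```bash
python3 - <<'E'
from h import *
z=np.load("top0.npz"); C=cam("top"); P=cloud(C,z["d"]); im=z["im"]
Z=P[...,2]
print("table z",np.median(Z[200:230,20:100]))
s=512/800
def box(x0,y0,x1,y1): 
    m=np.zeros(Z.shape,bool); m[int(y0*s):int(y1*s),int(x0*s):int(x1*s)]=1; return m
m=box(490,190,575,350)&(abs(Z-138)<5)
r=cv2.minAreaRect(P[m][:,:2].astype(np.float32)); print("rail",r,m.sum(), cv2.boxPoints(r).round(0).tolist(), np.median(Z[m]))
m=box(560,262,590,290)&(Z>60); print("knob",P[m].mean(0),P[m].max(0),m.sum())
for n,b in dict(A=(285,270,395,298),B=(250,304,362,336),Cc=(265,350,372,374),glue=(425,175,460,215),tape=(580,315,640,375),sander=(610,238,650,292)).items():
    m=box(*b)&(Z>5); p=P[m]; r=cv2.minAreaRect(p[:,:2].astype(np.float32)); c=p[:,:2].mean(0)
    print(n,m.sum(),"rect",np.round(r[0],0),np.round(r[1],0),round(r[2],1),"zmax",p[:,2].max().round(1),"ymin/max",p[p[:,1].argmin()].round(0),p[p[:,1].argmax()].round(0))
im2=im[150:256,150:270]; cv2.imwrite("pics/reamers.png",cv2.resize(im2,None,fx=6,fy=6,interpolation=cv2.INTER_CUBIC)[:600])
E
```

```text
table z 0.2474644359605236
rail ((577.3118286132812, -185.8218994140625), (81.007568359375, 249.2493438720703), 76.25862121582031) 1326 [[447.0, -196.0], [689.0, -255.0], [708.0, -176.0], [466.0, -117.0]] 138.18411247658787
knob [ 565.2068361  -215.62146145  146.26984841] [ 584.54921242   83.75628531 1113.44662951] 125
A 439 rect [503. 137.] [327. 145.] 41.1 zmax 1113.4 ymin/max [ 332.   84. 1113.] [567. 289.  24.]
B 534 rect [472. 199.] [335. 136.] 61.6 zmax 1113.4 ymin/max [ 332.   84. 1113.] [493. 368.   6.]
Cc 312 rect [409. 194.] [257.  76.] 71.7 zmax 1113.4 ymin/max [ 332.   84. 1113.] [425. 323.  16.]
glue 253 rect [778.   1.] [62. 85.] 74.6 zmax 98.9 ymin/max [811. -40.   6.] [797.  28.   5.]
tape 409 rect [ 464. -326.] [116. 101.] 6.6 zmax 29.4 ymin/max [ 414. -382.    6.] [ 474. -274.    5.]
sander 479 rect [ 471. -176.] [ 82. 583.] 36.1 zmax 1113.4 ymin/max [ 620. -414.    5.] [ 332.   84. 1113.]
```

```bash
python3 - <<'E'
from h import *
z=np.load("top0.npz"); C=cam("top"); P=cloud(C,z["d"]); im=z["im"].astype(int); ok=z["d"]>0
Z=P[...,2]; s=512/800
def box(x0,y0,x1,y1): 
    m=np.zeros(Z.shape,bool); m[int(y0*s):int(y1*s),int(x0*s):int(x1*s)]=1; return m&ok
m=box(505,190,575,350)&(abs(Z-138)<4)
m=cv2.morphologyEx(m.astype(np.uint8),cv2.MORPH_OPEN,np.ones((3,3)))>0
r=cv2.minAreaRect(P[m][:,:2].astype(np.float32)); print("rail",r,m.sum(), cv2.boxPoints(r).round(0).tolist())
m=box(560,262,590,290)&(Z>100)&(im[...,2]-im[...,0]>60); print("knob",P[m].mean(0),P[m].max(0),m.sum())
for n,b in dict(A=(285,270,395,298),B=(250,304,362,336),Cc=(265,350,372,374)).items():
    m=box(*b)&(Z>4)&(Z<60); p=P[m]; mu=p[:,:2].mean(0); U,S,V=np.linalg.svd(p[:,:2]-mu); d=V[0]*np.sign(V[0][1]); 
    t=(p[:,:2]-mu)@d; w=(p[:,:2]-mu)@np.array([-d[1],d[0]])
    # handle color: dark
    br=im[m].sum(1)
    for a in np.arange(t.min(),t.max(),10):
        k=(t>=a)&(t<a+10); print(n,round(a),k.sum(),"w",np.round(np.ptp(w[k]),0),"zmx",np.percentile(p[k,2],90).round(0),"bgr",im[m][k].mean(0).round(0)) if k.any() else 0
    print(n,"mu",mu.round(0),"dir(butt)",d.round(3),"ends",t.min().round(),t.max().round())
print(optics.get_calibration("wrist")["hand_eye"],optics.get_calibration("wrist")["K"])
E
```

```text
rail ((581.7804565429688, -168.291748046875), (44.80306625366211, 248.87294006347656), 76.29796600341797) 1238 [[456.0, -161.0], [697.0, -220.0], [708.0, -176.0], [466.0, -117.0]]
knob [ 567.07896025 -223.48428914  161.29039305] [ 573.28857214 -216.56355469  165.12349553] 30
A -108 19 w 51.0 zmx 22.0 bgr [ 92. 118. 152.]
A -98 18 w 38.0 zmx 23.0 bgr [108. 121. 131.]
A -88 18 w 41.0 zmx 25.0 bgr [110. 123. 133.]
A -78 27 w 39.0 zmx 24.0 bgr [104. 117. 126.]
A -68 20 w 38.0 zmx 25.0 bgr [111. 124. 131.]
A -58 19 w 44.0 zmx 27.0 bgr [114. 128. 136.]
A -48 26 w 44.0 zmx 25.0 bgr [111. 124. 131.]
A -38 24 w 19.0 zmx 26.0 bgr [119. 130. 135.]
A -28 21 w 41.0 zmx 27.0 bgr [122. 138. 148.]
A -18 13 w 45.0 zmx 27.0 bgr [ 98. 118. 136.]
A -8 7 w 22.0 zmx 19.0 bgr [113. 130. 141.]
A 2 11 w 28.0 zmx 18.0 bgr [102. 121. 138.]
A 12 22 w 24.0 zmx 30.0 bgr [ 74. 117. 151.]
A 22 35 w 44.0 zmx 31.0 bgr [ 58. 101. 135.]
A 32 32 w 28.0 zmx 32.0 bgr [37. 52. 79.]
A 42 36 w 55.0 zmx 32.0 bgr [41. 59. 89.]
A 52 39 w 30.0 zmx 32.0 bgr [38. 54. 82.]
A 62 37 w 40.0 zmx 32.0 bgr [38. 56. 86.]
A 72 32 w 28.0 zm
[... 1822 characters left out ...]
zmx 25.0 bgr [ 49.  78. 111.]
Cc 34 32 w 36.0 zmx 26.0 bgr [43. 63. 96.]
Cc 44 32 w 29.0 zmx 27.0 bgr [42. 61. 94.]
Cc 54 26 w 36.0 zmx 26.0 bgr [42. 61. 94.]
Cc 64 26 w 22.0 zmx 26.0 bgr [39. 57. 87.]
Cc 74 4 w 19.0 zmx 20.0 bgr [42. 62. 93.]
Cc mu [424. 248.] dir(butt) [-0.051  0.999] ends -106.0 75.0
[[ 1.66399577e-04 -9.47284382e-01 -3.20393932e-01  8.33216086e+01]
 [ 9.99999924e-01  2.70403477e-04 -2.80122117e-04  2.51408166e-01]
 [ 3.51990940e-04 -3.20393861e-01  9.47284355e-01 -1.43068165e+02]
 [ 0.00000000e+00  0.00000000e+00  0.00000000e+00  1.00000000e+00]] [[298.18305868   0.         254.13144771]
 [  0.         298.18305868 192.39497019]
 [  0.           0.           1.        ]]
```

View pics/reamers.png

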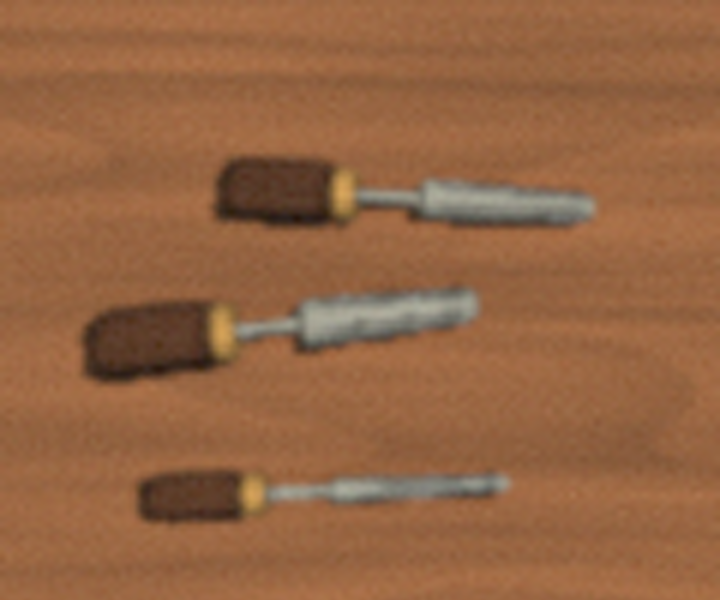

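Request:
send_rows(steps=[[[0, 0, 0, -0.124, 0.6], [0, 0, 0, -0.124, 0.6], [0, 0, 0, -0.124, 0.6], [0, 0, 0, -0.124, 0.6], [0, 0, 0, -0.124, 0.6], [0, 0, 0, -0.124, 0.6], [0, 0, 0, -0.124, 0.6], [0, 0, 0, -0.125, 0.6]]])

```text
clock: 0.77
position: [206.6, -586.3, 224.8]
ee_rot: [-0.622, 0.783, 0.006, 0.002]
contact_force: [0.0, -0.4, 0.9]
gripper_width: 51.2
```

Request:
send_rows(steps=[[[-3.3, -2, 0, 0, 0.6], [-3.3, -2, 0, 0, 0.6], [-3.3, -2, 0, 0, 0.6], [-3.3, -2, 0, 0, 0.6], [-3.3, -2, 0, 0, 0.6], [-3.3, -2, 0, 0, 0.6], [-3.3, -2, 0, 0, 0.6], [-3.3, -2, 0, 0, 0.6], [-3.3, -2, 0, 0, 0.6], [-3.3, -2, 0, 0, 0.6]]])

```text
clock: 1.6
position: [478.8, -301.1, 220.5]
ee_rot: [-0.618, 0.786, 0.012, 0.001]
contact_force: [-0.5, -0.4, -0.3]
gripper_width: 51.2
```

```bash
cat >> h.py <<'E'
RO=np.array([583.7,-160.5,0]); RY=np.array([0.972,-0.237,0]); RX=np.array([-0.237,-0.972,0])
def rack(x,y,z): return RO+x*RX+y*RY+np.array([0,0,z])
def go(p,yaw=None,n0=40.):
    st=arm.read_state(); M=R.from_quat(st["ee_rot"]).as_matrix(); d=M.T@(np.array(p)-st["position"])/10
    a=np.degrees(np.arctan2(M[1,0],M[0,0])); print("pos",st["position"].round(1),"yaw",a.round(1),"toolz",M[:,2].round(3),"shift cm",d.round(2),"rows",np.linalg.norm(d)*10/n0, "F",st["contact_force"].round(1),"w",st["gripper_width"].round(1),"t",st["clock"])
    if yaw is not None: print("turn rad",np.radians((a-yaw+180)%360-180).round(3))
E
python3 - <<'E'
from h import *
go(rack(66,0,200),-103.7)
im,d,C,st=shot("wrist"); cv2.imwrite("pics/w1.png",cv2.resize(im,(800,600)))
E
```

```text
Traceback (most recent call last):
  File "h.py", line 32, in go
    a=np.degrees(np.arctan2(M[1,0],M[0,0])); print("pos",st["position"].round(1),"yaw",a.round(1),"toolz",M[:,2].round(3),"shift cm",d.round(2),"rows",np.linalg.norm(d)*10/n0, "F",st["contact_force"].round(1),"w",st["gripper_width"].round(1),"t",st["clock"])
                                                                                                                                                                                                                     ^^^^^^^^^^^^^^^^^^^^^^^^^
AttributeError: 'float' object has no attribute 'round'
```

```bash
sed -i 's/st\["gripper_width"\].round(1)/round(st["gripper_width"],1)/' h.py
python3 - <<'E'
from h import *
go(rack(66,0,200),-103.7)
im,d,C,st=shot("wrist"); cv2.imwrite("pics/w1.png",cv2.resize(im,(800,600)))
E
```

```text
pos [ 478.8 -301.1  220.5] yaw -103.6 toolz [-0.013  0.019 -1.   ] shift cm [-9.49 -6.91  2.08] rows 2.98165285457075 F [-0.5 -0.4 -0.3] w 51.2 t 1.6
turn rad 0.002
```

View pics/w1.png

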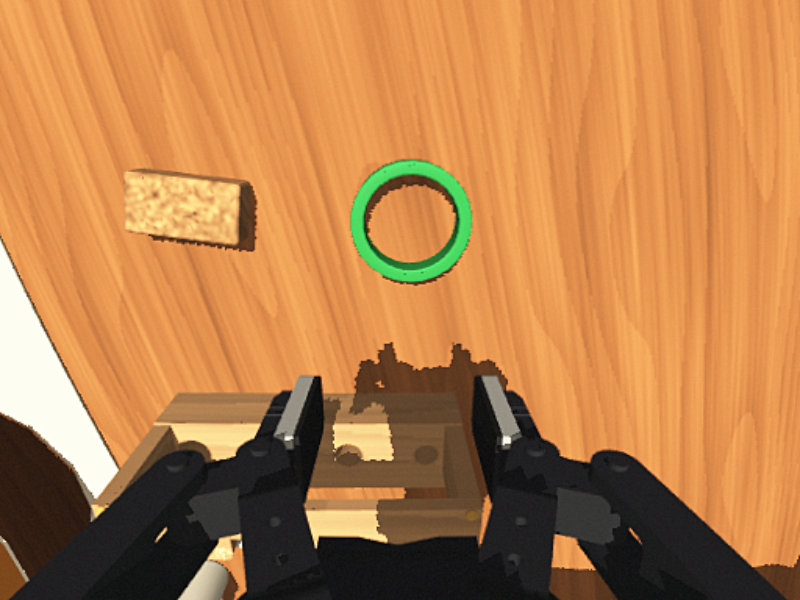

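Request:
send_rows(steps=[[[-2.4, -1.75, 0.3, 0, 0.6], [-2.4, -1.75, 0.3, 0, 0.6], [-2.4, -1.75, 0.3, 0, 0.6], [-2.4, -1.75, 0.3, 0, 0.6], [0, 0, 0, 0, 0.6]]])

```text
clock: 2.07
position: [578.2, -211.9, 206.1]
ee_rot: [-0.623, 0.782, 0.012, 0.001]
contact_force: [0.8, -0.5, 0.0]
gripper_width: 51.5
```

```bash
python3 - <<'E'
from h import *
go(rack(66,0,137),-103.7)
im,d,C,st=shot("wrist"); cv2.imwrite("pics/w2.png",im[180:384,100:400].repeat(2,0).repeat(2,1)); print(proj(C,[rack(66,0,163),rack(-14,32-5,138),rack(-14,32+5,138)]))
E
```

```text
pos [ 578.2 -211.9  206.1] yaw -103.0 toolz [-0.013  0.021 -1.   ] shift cm [1.59 0.57 6.9 ] rows 1.7751707203174125 F [ 0.8 -0.5  0. ] w 51.5 t 2.0667
turn rad 0.012
[[262.14182129 198.64960745]
 [226.47077066 277.24275744]
 [214.50878473 277.17218408]]
```

View pics/w2.png

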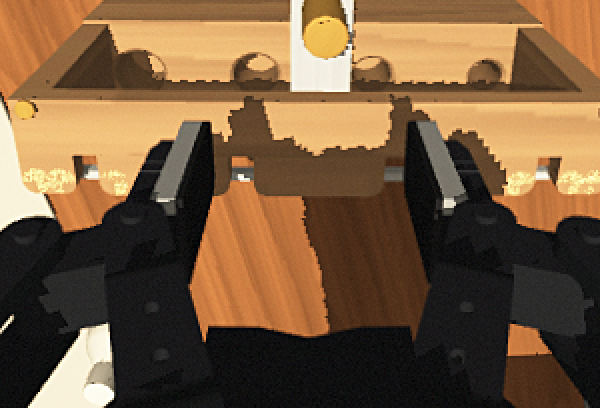

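Request:
send_rows(steps=[[[0.8, 0.3, 0, 0, 0.6], [0.8, 0.3, 0, 0.012, 0.6], [0, 0, 2.2, 0, 0.6], [0, 0, 2.2, 0, 0.5], [0, 0, 2.2, 0, 0.4]]])

```text
clock: 2.53
position: [564.8, -232.1, 144.1]
ee_rot: [-0.616, 0.788, 0.008, 0.004]
contact_force: [0.3, -0.1, 1.0]
gripper_width: 34.6
```

```bash
python3 - <<'E'
from h import *
go(rack(66,0,138),-103.7)
C=cam("wrist",dict(position=[578.2,-211.9,206.1],ee_rot=[-0.623, 0.782, 0.012, 0.001]))
for y in(-96,-32,32,96): print(y,(proj(C,[rack(-4,y+5,138),rack(-4,y-5,138),rack(5,y,138)])-[100,180])*2)
E
```

```text
pos [ 564.8 -232.1  144.1] yaw -104.0 toolz [-0.004  0.017 -1.   ] shift cm [-0.79 -0.14  0.62] rows 0.25341307388233664 F [ 0.3 -0.1  1. ] w 34.6 t 2.5333
turn rad -0.005
-96 [[534.15158976 173.3883117 ]
 [557.06365522 173.05657523]
 [549.08514099 154.79527853]]
-32 [[383.16003556 174.58517669]
 [407.14458301 174.50461311]
 [396.65968701 155.83689269]]
32 [[228.11538774 174.15238729]
 [252.40582076 174.32900009]
 [239.63774902 155.41779663]]
96 [[ 74.10955099 172.05105629]
 [ 97.88871008 172.49097488]
 [ 83.27727179 153.5079544 ]]
```

Request:
send_rows(steps=[[[-0.8, -0.15, 0.3, 0, 0.4], [0, 0, 0.3, 0, 0], [0, 0, 0, 0, 0], [0, 0, 0, 0, 0], [0, 0, 0, 0, 0], [0, 0, 0, 0, 0], [0, 0.5, 0, 0, 0], [0, 0.5, 0, 0, 0], [0, 0.5, 0, 0, 0]]])

```text
clock: 3.28
position: [548.9, -223.8, 134.5]
ee_rot: [-0.612, 0.791, 0.01, 0.003]
contact_force: [1.5, -0.9, -6.4]
gripper_width: 14.1
```

```bash
sed -i 's/^RO=.*583.7,-160.5,0\])/RO=np.array([583.1,-160.4,0])/' h.py; python3 - <<'E'
from h import *
go(rack(66,-20.5,138),-103.7)
E
```

```text
pos [ 548.9 -223.8  134.5] yaw -104.6 toolz [-0.007  0.02  -1.   ] shift cm [-0.37  0.24 -0.34] rows 0.1390846052388103 F [ 1.5 -0.9 -6.4] w 14.1 t 3.2833
turn rad -0.015
```

Request:
send_rows(steps=[[[0, 0.3, -0.1, -0.015, 0], [0, 0.3, -0.1, 0, 0], [0, 0.2, 0, 0, 0], [0, 0, 0, 0, 0]]])

```text
clock: 3.62
position: [548.5, -223.7, 134.5]
ee_rot: [-0.618, 0.786, 0.002, 0.01]
contact_force: [1.5, 0.6, -3.4]
gripper_width: 14.1
```

```bash
python3 - <<'E'
from h import *
go(rack(66,-20,138),-103.7)
E
```

```text
pos [ 548.5 -223.7  134.5] yaw -103.7 toolz [ 0.014  0.016 -1.   ] shift cm [-0.37  0.13 -0.35] rows 0.13170990886382516 F [ 1.5  0.6 -3.4] w 14.1 t 3.6167
turn rad -0.0
```

Request:
send_rows(steps=[[[0, 0, 0, 0, 0.5], [0, 0, 0, 0, 0.5], [0, 0, 0, 0, 0.5], [0, 0, -2.5, 0, 0.5], [0, 0, -3, 0, 0.5], [0, 0, -3, 0, 0.5], [-3, 1, 0, 0, 0.6]]])

```text
clock: 4.2
position: [541.6, -196.9, 228.2]
ee_rot: [-0.617, 0.787, 0.001, 0.008]
contact_force: [1.7, -0.2, 1.1]
gripper_width: 51.3
```

Request:
send_rows(steps=[[[-3.7, 1.25, 0, 0, 0.6], [-3.7, 1.25, 0, 0, 0.6], [-3.7, 1.25, 0, 0, 0.6], [-3.7, 1.25, 0, 0, 0.6], [-3.7, 1.25, 0, 0, 0.6], [-3.7, 1.25, 0, 0, 0.6], [-3.7, 1.25, 0, 0, 0.6], [-3.7, 1.25, 0, 0, 0.6], [-3.7, 1.25, 0, 0, 0.6], [-3.7, 1.25, 0, 0, 0.6]]])

```text
clock: 5.03
position: [505.1, 202.9, 248.6]
ee_rot: [-0.614, 0.789, -0.005, 0.017]
contact_force: [1.0, -0.5, 0.3]
gripper_width: 51.8
```

```bash
python3 - <<'E'
from h import *
go([499,317,110],-83.4)
E
```

```text
pos [505.1 202.9 248.6] yaw -104.1 toolz [ 0.032  0.012 -0.999] shift cm [-10.64   3.78  13.97] rows 4.491281235708446 F [ 1.  -0.5  0.3] w 51.8 t 5.0333
turn rad -0.362
```

Request:
send_rows(steps=[[[-2.6, 0.9, 2.2, 0, 0.65], [-2.6, 0.9, 2.2, 0, 0.65], [-2.6, 0.9, 2.2, 0, 0.65], [-2.6, 0.9, 2.2, 0, 0.65], [0, 0, 2.2, -0.12, 0.65], [0, 0, 0, -0.12, 0.65], [0, 0, 0, -0.12, 0.65]]])

```text
clock: 5.62
position: [498.3, 329.0, 146.3]
ee_rot: [0.754, -0.657, 0.011, -0.023]
contact_force: [0.2, -0.8, 0.8]
gripper_width: 55.8
```

```bash
python3 - <<'E'
from h import *
go([499,317,110],-83.4)
im,d,C,st=shot("wrist"); cv2.imwrite("pics/w3.png",cv2.resize(im,(800,600))); np.savez("w3.npz",im=im,d=d,M=C[2])
print(proj(C,[[499,317,33],[499-.115*37,317+37,33],[505+.115*105,267-.993*105,17]])*800/512)
E
```

```text
pos [498.3 329.  146.3] yaw -82.1 toolz [ 0.048  0.021 -0.999] shift cm [1.25 0.28 3.61] rows 0.9565833002335833 F [ 0.2 -0.8  0.8] w 55.8 t 5.6167
turn rad 0.023
[[407.20134045 271.09178017]
 [405.32454482 331.43301567]
 [416.17108019 -28.85514491]]
```

View pics/w3.png

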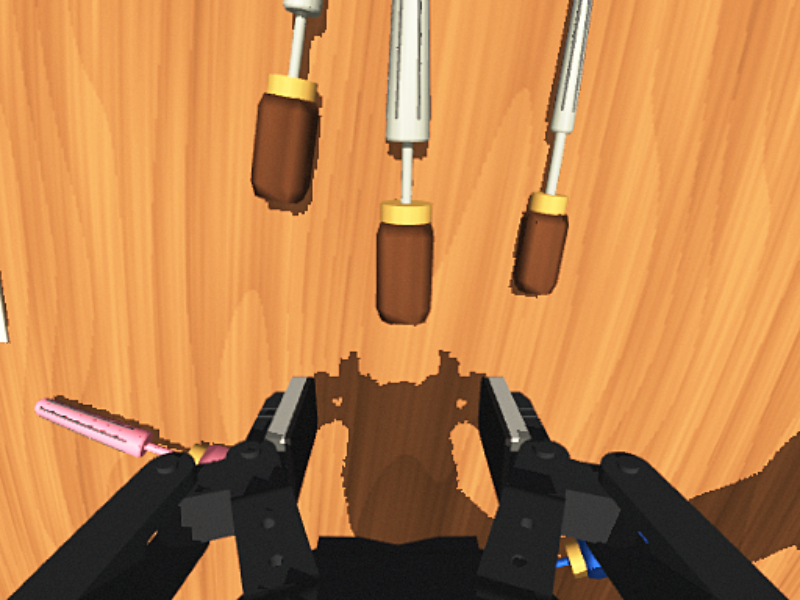

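```bash
python3 - <<'E'
from h import *
go([499.5,324,4],-82.5)
E
```

```text
pos [497.8 328.5 145.9] yaw -81.9 toolz [ 0.046  0.02  -0.999] shift cm [ 0.66  0.58 14.17] rows 3.5493138765545935 F [-0.   0.3 -0.4] w 55.6 t 5.6667
turn rad 0.01
```

Request:
send_rows(steps=[[[0.15, 0.15, 3, 0.01, 0.65], [0.15, 0.15, 3, 0, 0.65], [0.15, 0.15, 3, 0, 0.65], [0.1, 0.1, 2.5, 0, 0.65], [0, 0, 1, 0, 0.65], [0, 0, 0, 0, 0.65]]])

```text
clock: 6.17
position: [503.1, 327.6, 25.8]
ee_rot: [0.748, -0.663, 0.012, -0.031]
contact_force: [-1.0, 0.1, 0.6]
gripper_width: 55.5
```

```bash
python3 - <<'E'
from h import *
go([499.5,324,4],-82.5)
E
```

```text
pos [503.1 327.6  25.8] yaw -83.1 toolz [ 0.058  0.03  -0.998] shift cm [0.36 0.54 2.15] rows 0.5602336978761389 F [-1.   0.1  0.6] w 55.5 t 6.1667
turn rad -0.011
```

Request:
send_rows(steps=[[[0.2, 0.3, 1, -0.01, 0.65], [0.15, 0.25, 0.9, 0, 0.65], [0, 0, 0, 0, 0.2], [0, 0, 0, 0, 0.2], [0, 0, 0, 0, 0.2], [0, 0, 0, 0, 0.2], [0, 0, 0, 0, 0.2], [0, 0, 0, 0, 0.2]]])

```text
clock: 6.83
position: [503.2, 327.4, 14.5]
ee_rot: [0.749, -0.661, 0.013, -0.037]
contact_force: [-0.7, 0.5, -1.7]
gripper_width: 31.9
```

```bash
python3 - <<'E'
from h import *
go([499.5,324,60],-82.5)
E
```

```text
pos [503.2 327.4  14.5] yaw -82.8 toolz [ 0.068  0.039 -0.997] shift cm [ 0.15  0.07 -4.57] rows 1.1433842496089521 F [-0.7  0.5 -1.7] w 31.9 t 6.8333
turn rad -0.005
```

Request:
send_rows(steps=[[[0, 0, 0, 0, 0.48], [0, 0, 0.7, 0, 0.48]]])

```text
clock: 7.0
position: [504.8, 328.8, 9.4]
ee_rot: [0.75, -0.661, 0.013, -0.039]
contact_force: [-0.4, 0.2, 1.1]
gripper_width: 41.3
```

Request:
send_rows(steps=[[[0, 0, 0.7, 0, 0.46]]])

```text
clock: 7.08
position: [505.6, 329.5, 2.4]
ee_rot: [0.75, -0.661, 0.013, -0.04]
contact_force: [0.4, -0.4, -0.7]
gripper_width: 39.3
```

Request:
send_rows(steps=[[[0, 0, 0.2, 0, 0.2], [0, 0, 0, 0, 0.2]]])

```text
clock: 7.25
position: [505.2, 329.4, 1.3]
ee_rot: [0.75, -0.66, 0.013, -0.038]
contact_force: [0.3, -0.3, 1.1]
gripper_width: 32.2
```

Request:
send_rows(steps=[[[0, 0, 0, 0, 0.2]]])

```text
clock: 7.33
position: [505.2, 329.4, 1.3]
ee_rot: [0.75, -0.66, 0.013, -0.038]
contact_force: [0.1, -0.2, 1.6]
gripper_width: 32.1
```

```bash
python3 - <<'E'
from h import *
go([499.5,324,60],-82.5); print(arm.read_state()["joints"])
E
```

```text
pos [505.2 329.4   1.3] yaw -82.6 toolz [ 0.071  0.04  -0.997] shift cm [ 0.28  0.19 -5.91] rows 1.4810202409993354 F [ 0.1 -0.2  1.6] w 32.1 t 7.3333
turn rad -0.002
[ 0.85973639  0.5694347  -0.38140216  0.05323862 -0.54414068 -0.7769471 ]
```

Request:
send_rows(steps=[[[0, 0, -2, 0, 0.2], [0, 0, -3, 0, 0.2], [0, 0, -3, 0, 0.2], [0, 0, -3, 0, 0.2], [0, 0, -3, 0, 0.2]]])

```text
clock: 7.75
position: [490.1, 318.7, 131.5]
ee_rot: [0.749, -0.662, 0.012, -0.024]
contact_force: [0.8, 0.0, -1.5]
gripper_width: 32.1
```

```bash
python3 - <<'E'
from h import *
go([499.5,324,160],-103.7)
im,d,C,st=shot("scene"); 
u,v=proj(C,[st["position"]])[0].astype(int); print(u,v); a=im[v-90:v+90,u-110:u+110]; cv2.imwrite("pics/s1.png",cv2.resize(a,None,fx=3,fy=3))
print((proj(C,[st["position"],[520,180,150]])-[u-110,v-90])*3)
E
```

```text
pos [490.1 318.7 131.5] yaw -82.9 toolz [ 0.05   0.021 -0.999] shift cm [-0.45 -1.15 -2.79] rows 0.7624190234556499 F [ 0.8  0.  -1.5] w 32.1 t 7.75
turn rad 0.363
323 217
[[332.31289727 270.75497381]
 [206.82145981 226.00093087]]
```

View pics/s1.png

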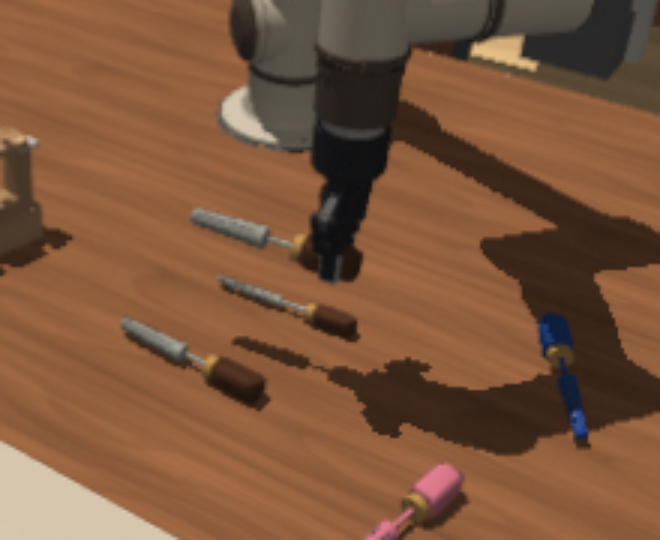

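Request:
send_rows(steps=[[[0, 0, 0, 0.12, 0.2], [0, 0, 0, 0.12, 0.2], [0, 0, 0, 0.12, 0.2]]])

```text
clock: 8.05
position: [493.7, 322.3, 140.5]
ee_rot: [-0.614, 0.789, -0.006, 0.035]
contact_force: [0.2, -0.4, -1.9]
gripper_width: 32.2
```

Request:
send_rows(steps=[[[2.5, -2.5, 0, 0, 0.2], [2.5, -2.5, 0, 0, 0.2], [2.5, -2.5, 0, 0, 0.2], [2.5, -2.5, 0, 0, 0.2], [2.5, -2.5, 0, 0, 0.2], [2.5, -2.5, 0, 0, 0.2], [2.5, -2.5, 0, 0, 0.2], [2.5, -2.5, 0, 0, 0.2]]])

```text
clock: 8.72
position: [638.2, 75.8, 130.3]
ee_rot: [-0.616, 0.787, -0.003, 0.031]
contact_force: [0.3, 0.7, -2.2]
gripper_width: 32.5
```

```bash
python3 - <<'E'
from h import *
go(rack(-205,0,70),-103.7)
E
```

```text
pos [638.2  75.8 130.3] yaw -103.8 toolz [ 0.052  0.034 -0.998] shift cm [ 4.01 -0.    5.86] rows 1.7749071350637131 F [ 0.3  0.7 -2.2] w 32.5 t 8.7167
turn rad -0.002
```

Request:
send_rows(steps=[[[0, 0, -4, 0, 0.2], [0, 0, -4, 0, 0.2], [0, 0, -4, 0, 0.2], [0, 0, -4, 0, 0.2]]])

```text
clock: 9.05
position: [628.0, 60.4, 269.9]
ee_rot: [-0.61, 0.792, 0.006, 0.011]
contact_force: [1.1, 0.5, -1.9]
gripper_width: 32.2
```

Request:
send_rows(steps=[[[0.2, 0, 1.2, 0, 0.2], [0.2, 0, 1.2, 0, 0.2], [0.2, 0, 1.2, 0, 0.2], [0.2, 0, 1.2, 0, 0.2], [0.2, 0, 1.2, 0, 0.2], [0.2, 0, 1.2, 0, 0.2], [0.2, 0, 1.2, 0, 0.2], [0.2, 0, 1.2, 0, 0.2], [0.2, 0, 1.2, 0, 0.2], [0.2, 0, 1.2, 0, 0.2]]])

```text
clock: 9.88
position: [630.8, 44.1, 144.8]
ee_rot: [-0.609, 0.793, 0.003, 0.02]
contact_force: [-0.9, -0.5, -2.3]
gripper_width: 32.4
```

```bash
python3 - <<'E'
from h import *
go(rack(-205,0,70),-103.7)
E
```

```text
pos [630.8  44.1 144.8] yaw -105.0 toolz [ 0.027  0.029 -0.999] shift cm [ 0.75 -0.08  7.46] rows 1.8749489414053588 F [-0.9 -0.5 -2.3] w 32.4 t 9.8833
turn rad -0.023
```

Request:
send_rows(steps=[[[0, 0, -4.1, -0.02, 0.2], [0, 0, -4.1, 0, 0.2], [0, 0, -4.1, 0, 0.2]]])

```text
clock: 10.13
position: [618.8, 39.2, 246.2]
ee_rot: [-0.615, 0.788, 0.014, 0.0]
contact_force: [0.1, 0.3, -2.8]
gripper_width: 32.2
```

Request:
send_rows(steps=[[[0.1, 0, 1, 0, 0.2], [0.1, 0, 1, 0, 0.2], [0.1, 0, 1, 0, 0.2], [0.1, 0, 1, 0, 0.2], [0.1, 0, 1, 0, 0.2], [0.1, 0, 1, 0, 0.2], [0.1, 0, 1, 0, 0.2], [0.1, 0, 1, 0, 0.2], [0.1, 0, 1, 0, 0.2], [0.1, 0, 1, 0, 0.2]]])

```text
clock: 10.97
position: [615.5, 31.0, 133.0]
ee_rot: [-0.615, 0.789, 0.014, 0.001]
contact_force: [0.3, 0.4, -1.7]
gripper_width: 32.0
```

Request:
send_rows(steps=[[[0, 0, 1, 0, 0.2], [0, 0, 1, 0, 0.2], [0, 0, 1, 0, 0.2], [0, 0, 1, 0, 0.2], [0, 0, 1, 0, 0.2], [0, 0, 1, 0, 0.2], [0, 0, 1, 0, 0.2], [0, 0, 1, 0, 0.2]]])

```text
clock: 11.63
position: [609.7, 31.8, 37.8]
ee_rot: [-0.614, 0.789, 0.016, -0.004]
contact_force: [1.1, -0.4, -1.2]
gripper_width: 32.0
```

```bash
python3 - <<'E'
from h import *
go(rack(-205,0,70),-103.7)
E
```

```text
pos [609.7  31.8  37.8] yaw -104.2 toolz [-0.026  0.02  -0.999] shift cm [-1.26 -1.87 -3.26] rows 0.9902611497349609 F [ 1.1 -0.4 -1.2] w 32.0 t 11.6333
turn rad -0.008
```

Request:
send_rows(steps=[[[-0.8, -0.6, -1, 0, 0.2], [-0.4, -0.6, -1.2, -0.008, 0.2], [0, -0.5, -1.2, 0, 0.2]]])

```text
clock: 11.88
position: [625.4, 38.1, 64.0]
ee_rot: [-0.617, 0.787, 0.019, -0.01]
contact_force: [-0.2, -0.4, -1.6]
gripper_width: 32.3
```

```bash
python3 - <<'E'
from h import *
go(rack(-110,0,70),-103.7)
im,d,C,st=shot("wrist"); cv2.imwrite("pics/w4.png",cv2.resize(im,(800,600)))
im,d,C,_=shot("scene"); u,v=proj(C,[rack(-100,0,80)])[0].astype(int); cv2.imwrite("pics/s2.png",cv2.resize(im[v-90:v+70,u-110:u+110],None,fx=3.5,fy=3.5))
E
```

```text
pos [625.4  38.1  64. ] yaw -103.8 toolz [-0.04   0.017 -0.999] shift cm [ 9.28 -0.57 -0.69] rows 2.3310895825742994 F [-0.2 -0.4 -1.6] w 32.3 t 11.8833
turn rad -0.001
```

View pics/s2.png

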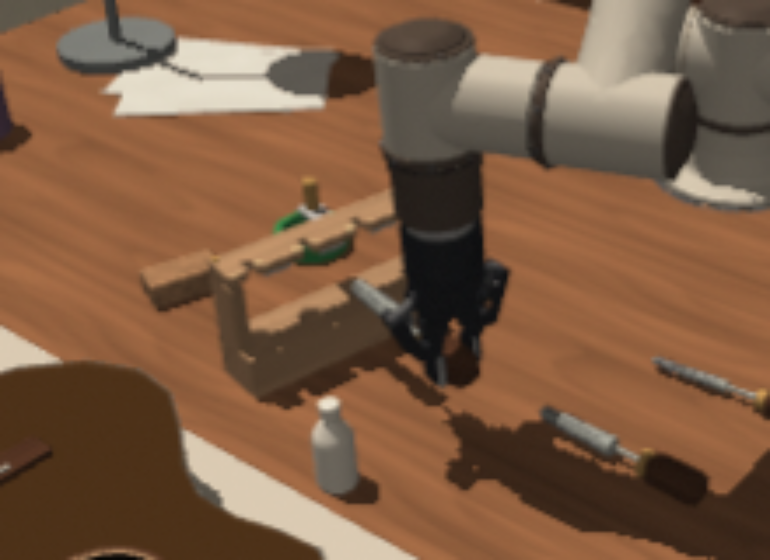

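Request:
send_rows(steps=[[[2, -0.1, -0.1, 0, 0.2], [2, -0.1, -0.1, 0, 0.2], [2, -0.1, -0.1, 0, 0.2], [2, -0.1, -0.1, 0, 0.2]]])

```text
clock: 12.32
position: [612.6, -38.6, 66.9]
ee_rot: [-0.619, 0.785, 0.018, -0.006]
contact_force: [0.4, -0.1, -0.9]
gripper_width: 32.5
```

Request:
send_rows(steps=[[[0, 0, -1, 0, 0.2], [0, 0, -1, 0, 0.2], [0, 0, -1, 0, 0.2]]])

```text
clock: 12.57
position: [609.0, -43.0, 93.7]
ee_rot: [-0.617, 0.787, 0.021, -0.01]
contact_force: [0.4, 0.6, -2.7]
gripper_width: 32.0
```

Request:
send_rows(steps=[[[0, 0, -1, 0, 0.2], [0, 0, -1, 0, 0.2]]])

```text
clock: 12.73
position: [608.6, -42.2, 113.8]
ee_rot: [-0.617, 0.787, 0.022, -0.011]
contact_force: [1.5, -1.7, -6.1]
gripper_width: 32.1
```

```bash
cat >> h.py <<'E'
def inr(p): q=np.array(p)-RO; return np.array([q@RX,q@RY,q[2]]).round(1)
E
python3 - <<'E'
from h import *
go(rack(-74,0,212),-103.7); print(inr(arm.read_state()["position"]))
E
```

```text
pos [608.6 -42.2 113.8] yaw -103.9 toolz [-0.044  0.021 -0.999] shift cm [ 4.58  0.14 -9.87] rows 2.7214982661192115 F [ 1.5 -1.7 -6.1] w 32.1 t 12.7333
turn rad -0.003
[-120.9   -3.2  113.8]
```

Request:
send_rows(steps=[[[0.4, 0, -1, 0, 0.2], [0.4, 0, -1, 0, 0.2], [0.4, 0, -1, 0, 0.2]]])

```text
clock: 12.98
position: [607.5, -51.2, 145.2]
ee_rot: [-0.618, 0.786, 0.023, -0.009]
contact_force: [1.2, -0.2, -7.9]
gripper_width: 32.0
```

Request:
send_rows(steps=[[[0.5, 0, -1, 0, 0.2], [0.5, 0, -1, 0, 0.2], [0.5, 0, -1, 0, 0.2]]])

```text
clock: 13.23
position: [604.8, -67.1, 177.5]
ee_rot: [-0.618, 0.786, 0.024, -0.008]
contact_force: [0.0, 1.8, -7.0]
gripper_width: 31.8
```

Request:
send_rows(steps=[[[0.5, 0, -1, 0, 0.2], [0.5, 0, -1, 0, 0.2]]])

```text
clock: 13.4
position: [602.6, -78.1, 199.2]
ee_rot: [-0.617, 0.786, 0.024, -0.008]
contact_force: [-0.5, 2.0, -6.4]
gripper_width: 32.0
```

```bash
python3 - <<'E'
from h import *
go(rack(-74,0,212),-103.7); print(inr(arm.read_state()["position"]))
im,d,C,_=shot("scene"); u,v=proj(C,[rack(-60,0,140)])[0].astype(int); cv2.imwrite("pics/s3.png",cv2.resize(im[v-50:v+70,u-75:u+75],None,fx=5,fy=5,interpolation=cv2.INTER_CUBIC))
st=arm.read_state();p=inr(st["position"])
for a in(45,60,75):
  t=np.radians(a);q=rack(p[0]+174*np.cos(t),p[1],p[2]+15-174*np.sin(t)); print(a,((proj(C,[q])-[u-75,v-50])*5).round())
E
```

```text
pos [602.6 -78.1 199.2] yaw -103.7 toolz [-0.043  0.028 -0.999] shift cm [ 1.03  0.01 -1.3 ] rows 0.414909908959922 F [-0.5  2.  -6.4] w 32.0 t 13.4
turn rad -0.001
[-84.6  -0.5 199.2]
45 [[309. 250.]]
60 [[338. 301.]]
75 [[372. 345.]]
```

View pics/s3.png

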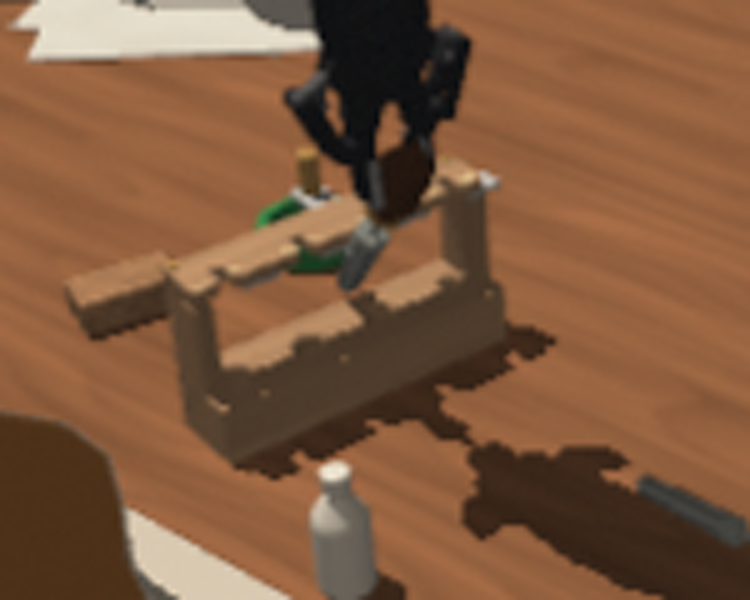

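Request:
send_rows(steps=[[[0.6, 0, -0.8, 0, 0.2], [0.6, 0, -0.9, 0, 0.2], [0, 0, 0, 0, 0.2]]])

```text
clock: 13.7
position: [601.4, -91.6, 222.1]
ee_rot: [-0.617, 0.787, 0.023, -0.005]
contact_force: [-0.8, 4.5, -2.5]
gripper_width: 31.9
```

Request:
send_rows(steps=[[[-1.5, 0, 0, 0, 0.2], [-1.5, 0, 0, 0, 0.2], [-1.5, 0, 0, 0, 0.2], [-1.5, 0, 0, 0, 0.2], [0, 0, -1.2, 0, 0.2], [0, -2, -1.2, 0, 0.2], [0, -2, -1.2, 0, 0.2], [0, -2, -1.2, 0, 0.2], [0, -2, -1.2, 0, 0.2], [0, -1.5, -1.2, 0, 0.2]]])

```text
clock: 14.53
position: [713.4, -43.9, 294.2]
ee_rot: [-0.622, 0.783, 0.02, -0.012]
contact_force: [-0.3, 0.6, -1.9]
gripper_width: 31.9
```

```bash
python3 - <<'E'
from h import *
go(rack(-74,96,212),-103.7); print(inr(arm.read_state()["position"]))
E
```

```text
pos [713.4 -43.9 294.2] yaw -103.1 toolz [-0.044  0.017 -0.999] shift cm [ 7.05 -0.01  8.19] rows 2.701043320929252 F [-0.3  0.6 -1.9] w 31.9 t 14.5333
turn rad 0.011
[-144.1   99.1  294.2]
```

Request:
send_rows(steps=[[[0, 0, 4, 0.01, 0.2], [0, 0, 4, 0, 0.2], [0, 0, 3.6, 0, 0.2]]])

```text
clock: 14.78
position: [723.5, -38.2, 190.4]
ee_rot: [-0.62, 0.785, 0.008, 0.0]
contact_force: [-0.1, 0.5, -2.0]
gripper_width: 32.1
```

Request:
send_rows(steps=[[[0, 0, -1, 0, 0.2], [0, 0, -1, 0, 0.2], [0, 0, -1, 0, 0.2], [0, 0, -1, 0, 0.2], [0, 0, -1, 0, 0.2]]])

```text
clock: 15.2
position: [722.2, -33.3, 237.3]
ee_rot: [-0.622, 0.783, 0.012, -0.008]
contact_force: [-0.1, -0.7, -2.8]
gripper_width: 31.8
```

```bash
python3 - <<'E'
from h import *
go(rack(-67,98,212),-103.7); print(inr(arm.read_state()["position"]))
im,d,C,_=shot("scene"); u,v=proj(C,[rack(-100,96,120)])[0].astype(int); cv2.imwrite("pics/s4.png",cv2.resize(im[v-60:v+60,u-75:u+75],None,fx=5,fy=5,interpolation=cv2.INTER_CUBIC))
st=arm.read_state();M=R.from_quat(st["ee_rot"]).as_matrix()
for a in(0,15,22,30):
  t=np.radians(a);q=st["position"]+M@np.array([173*np.sin(t),0,-15+173*np.cos(t)]); print(a,inr(q),((proj(C,[q])-[u-75,v-60])*5).round())
E
```

```text
pos [722.2 -33.3 237.3] yaw -103.1 toolz [-0.028  0.008 -1.   ] shift cm [8.93 0.72 2.54] rows 2.328987640393078 F [-0.1 -0.7 -2.8] w 31.8 t 15.2
turn rad 0.011
[-156.5  105.1  237.3]
0 [-157.1  103.6   83.9] [[417. 388.]]
15 [-112.3  104.2   89.6] [[379. 350.]]
22 [-92.2 104.6  96.3] [[362. 329.]]
30 [-70.5 105.1 106.8] [[342. 303.]]
```

View pics/s4.png

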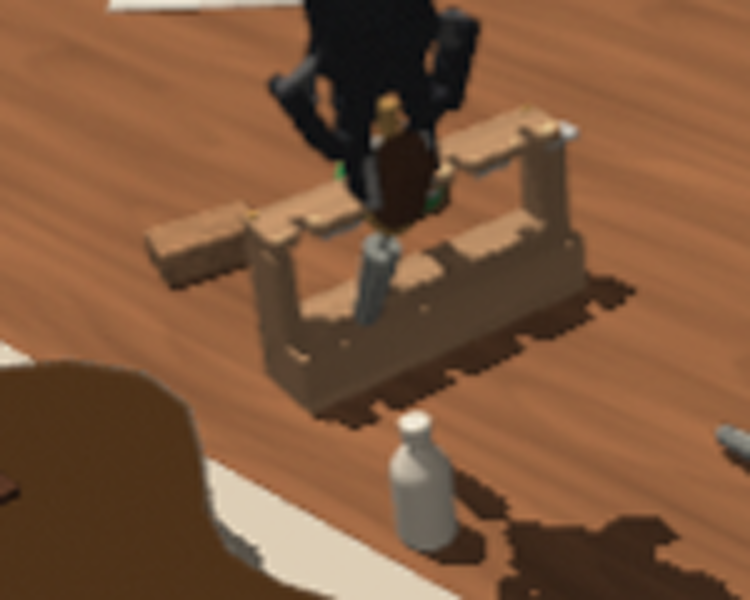

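Request:
send_rows(steps=[[[0, 0.2, 1, 0, 0.2], [0, 0.2, 1, 0.01, 0.2], [0, 0.2, 1, 0, 0.2], [0, 0, 0.5, 0, 0.2], [1.5, 0, 0, 0, 0.2], [1.5, 0, 0, 0, 0.2], [1.5, 0, 0, 0, 0.2], [1.5, 0, 0, 0, 0.2]]])

```text
clock: 15.92
position: [704.1, -90.2, 210.5]
ee_rot: [-0.62, 0.785, 0.006, -0.001]
contact_force: [-0.3, -0.5, -2.2]
gripper_width: 31.8
```

```bash
python3 - <<'E'
from h import *
go(rack(-67,98.5,202),-103.7); print(inr(arm.read_state()["position"]))
E
```

```text
pos [704.1 -90.2 210.5] yaw -103.4 toolz [-0.009  0.009 -1.   ] shift cm [2.99 0.25 0.84] rows 0.7777827043911514 F [-0.3 -0.5 -2.2] w 31.8 t 15.9167
turn rad 0.006
[-96.9 101.  210.5]
```

Request:
send_rows(steps=[[[0.2, 0.2, 0.9, 0, 0.2], [1, 0.1, 0, 0, 0.2], [1, 0.1, 0, 0, 0.2], [0.8, 0, 0, 0, 0.2], [0, 0, 0, 0, 0.2]]])

```text
clock: 16.33
position: [691.3, -127.3, 200.2]
ee_rot: [-0.617, 0.787, 0.006, 0.0]
contact_force: [3.1, 0.3, -3.0]
gripper_width: 32.2
```

```bash
python3 - <<'E'
from h import *
go(rack(-60,97,176),-103.7); print(inr(arm.read_state()["position"]))
im,d,C,_=shot("scene"); u,v=proj(C,[rack(-30,96,120)])[0].astype(int); cv2.imwrite("pics/s5.png",cv2.resize(im[v-50:v+50,u-60:u+60],None,fx=6,fy=6,interpolation=cv2.INTER_CUBIC))
st=arm.read_state();M=R.from_quat(st["ee_rot"]).as_matrix()
for a in(15,22,30):
  t=np.radians(a);q=st["position"]+M@np.array([173*np.sin(t),0,-15+173*np.cos(t)]); print(a,inr(q),((proj(C,[q])-[u-60,v-50])*6).round())
E
```

```text
pos [ 691.3 -127.3  200.2] yaw -103.8 toolz [-0.007  0.01  -1.   ] shift cm [-0.21 -0.    2.42] rows 0.6079799068795394 F [ 3.1  0.3 -3. ] w 32.2 t 16.3333
turn rad -0.001
[-57.8  97.3 200.2]
15 [-14.5  95.9  47.9] [[362. 391.]]
22 [ 5.6 95.9 54.4] [[343. 367.]]
30 [27.4 96.  64.8] [[323. 337.]]
```

View pics/s5.png

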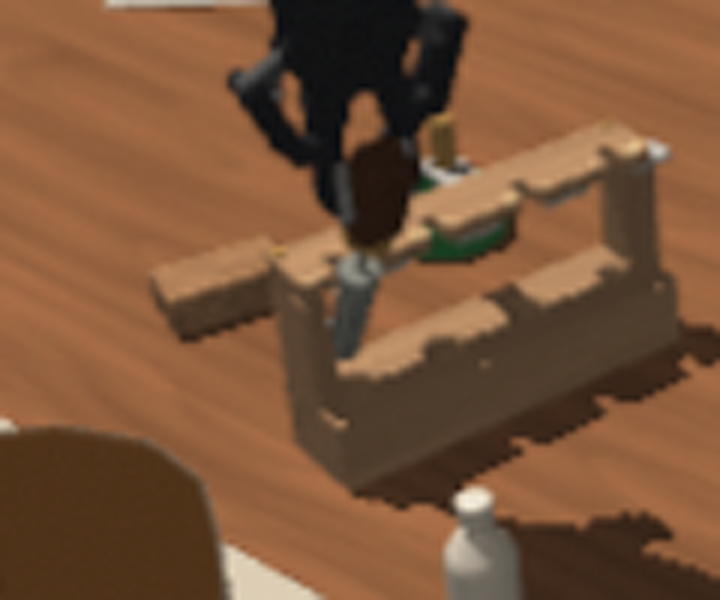

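Request:
send_rows(steps=[[[-0.3, 0, 0.6, 0, 0.2], [0, 0, 0.6, 0, 0.2]]])

```text
clock: 16.55
position: [692.8, -124.1, 189.8]
ee_rot: [-0.618, 0.787, 0.005, 0.001]
contact_force: [0.5, 0.7, -2.1]
gripper_width: 31.6
```

Request:
send_rows(steps=[[[0, 0, 0.7, 0, 0.2], [0, 0, 0.7, 0, 0.2]]])

```text
clock: 16.72
position: [692.7, -123.1, 174.9]
ee_rot: [-0.618, 0.786, 0.005, 0.001]
contact_force: [0.7, -0.8, -2.3]
gripper_width: 31.9
```

```bash
python3 - <<'E'
from h import *
go(rack(-60,97,174),-103.7); print(inr(arm.read_state()["position"]))
E
```

```text
pos [ 692.7 -123.1  174.9] yaw -103.6 toolz [-0.005  0.008 -1.   ] shift cm [0.22 0.06 0.09] rows 0.061769775551793124 F [ 0.7 -0.8 -2.3] w 31.9 t 16.7167
turn rad 0.001
[-62.3  97.7 174.9]
```

Request:
send_rows(steps=[[[0.8, 0.05, -0.2, 0, 0.2], [0.8, 0, -0.2, 0, 0.2], [0.8, 0, -0.2, 0, 0.2]]])

```text
clock: 16.97
position: [687.6, -142.1, 177.9]
ee_rot: [-0.62, 0.785, 0.006, 0.002]
contact_force: [0.1, 4.0, -0.9]
gripper_width: 31.7
```

Request:
send_rows(steps=[[[0.8, 0, -0.1, 0, 0.2], [0.8, 0, -0.1, 0, 0.2]]])

```text
clock: 17.13
position: [684.5, -157.0, 181.4]
ee_rot: [-0.62, 0.784, 0.007, 0.005]
contact_force: [1.5, 6.9, -1.4]
gripper_width: 32.0
```

```bash
python3 - <<'E'
from h import *
go(rack(0,97,184),-103.7); print(inr(arm.read_state()["position"]))
E
```

```text
pos [ 684.5 -157.   181.4] yaw -103.3 toolz [-0.001  0.016 -1.   ] shift cm [ 2.72  0.08 -0.3 ] rows 0.6848461788057728 F [ 1.5  6.9 -1.4] w 32.0 t 17.1333
turn rad 0.006
[-27.3  97.7 181.4]
```

Request:
send_rows(steps=[[[0.8, 0, -0.1, 0, 0.2], [0.8, 0, -0.1, 0, 0.2]]])

```text
clock: 17.3
position: [681.1, -173.4, 184.3]
ee_rot: [-0.62, 0.784, 0.006, 0.006]
contact_force: [0.6, 3.6, -4.4]
gripper_width: 31.7
```

Request:
send_rows(steps=[[[0.6, 0.05, 0, 0, 0.2], [0.5, 0, 0, 0, 0.2]]])

```text
clock: 17.47
position: [677.8, -185.6, 184.5]
ee_rot: [-0.62, 0.785, 0.006, 0.007]
contact_force: [1.3, 6.3, -0.1]
gripper_width: 32.3
```

```bash
python3 - <<'E'
from h import *
go(rack(0,97,178),-103.7); print(inr(arm.read_state()["position"]))
im,d,C,_=shot("scene"); u,v=proj(C,[rack(-10,96,120)])[0].astype(int); cv2.imwrite("pics/s6.png",cv2.resize(im[v-50:v+50,u-60:u+60],None,fx=6,fy=6,interpolation=cv2.INTER_CUBIC))
E
```

```text
pos [ 677.8 -185.6  184.5] yaw -103.4 toolz [ 0.004  0.019 -1.   ] shift cm [-0.19  0.09  0.65] rows 0.17143118016877154 F [ 1.3  6.3 -0.1] w 32.3 t 17.4667
turn rad 0.005
[  2.1  98.  184.5]
```

View pics/s6.png

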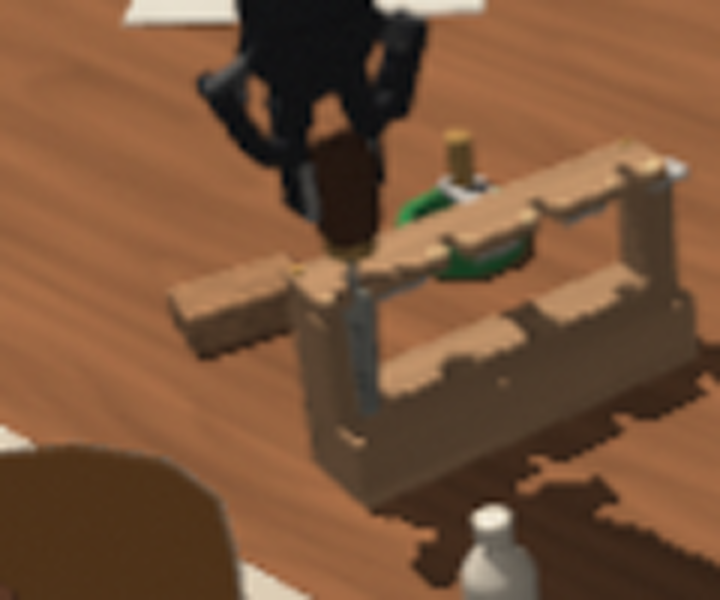

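Request:
send_rows(steps=[[[-0.1, 0.1, 0.4, 0, 0.2], [0, 0, 0.4, 0, 0.2]]])

```text
clock: 17.68
position: [677.0, -186.6, 177.9]
ee_rot: [-0.619, 0.785, 0.005, 0.007]
contact_force: [1.1, 3.0, 0.3]
gripper_width: 31.7
```

Request:
send_rows(steps=[[[0, 0, 0.4, 0, 0.2]]])

```text
clock: 17.77
position: [677.0, -187.1, 174.0]
ee_rot: [-0.619, 0.785, 0.005, 0.007]
contact_force: [1.1, 5.6, 1.4]
gripper_width: 31.9
```

```bash
python3 - <<'E'
from h import *
go(rack(0,97,174),-103.7); print(inr(arm.read_state()["position"]))
E
```

```text
pos [ 677.  -187.1  174. ] yaw -103.5 toolz [ 0.006  0.017 -1.   ] shift cm [-0.37  0.05  0.01] rows 0.09256516781815367 F [1.1 5.6 1.4] w 31.9 t 17.7667
turn rad 0.003
[  3.7  97.6 174. ]
```

Request:
send_rows(steps=[[[-0.3, 0, 0.3, 0, 0.2], [0, 0, 0.3, 0, 0.2]]])

```text
clock: 17.93
position: [676.7, -185.5, 167.0]
ee_rot: [-0.619, 0.785, 0.005, 0.006]
contact_force: [0.9, 1.5, -1.9]
gripper_width: 32.0
```

Request:
send_rows(steps=[[[0, 0, 0.3, 0, 0.2]]])

```text
clock: 18.02
position: [676.5, -185.7, 163.4]
ee_rot: [-0.619, 0.785, 0.005, 0.005]
contact_force: [0.6, 1.9, -1.2]
gripper_width: 32.1
```

```bash
python3 - <<'E'
from h import *
go(rack(0,97,174),-103.7); print(inr(arm.read_state()["position"]))
E
```

```text
pos [ 676.5 -185.7  163.4] yaw -103.5 toolz [ 0.002  0.014 -1.   ] shift cm [-0.26 -0.03 -1.06] rows 0.27255517922801814 F [ 0.6  1.9 -1.2] w 32.1 t 18.0167
turn rad 0.003
[  2.5  96.7 163.4]
```

Request:
send_rows(steps=[[[0, 0, 0.3, 0, 0.2]]])

```text
clock: 18.1
position: [676.5, -185.8, 161.8]
ee_rot: [-0.619, 0.785, 0.004, 0.005]
contact_force: [-4.3, 7.0, 16.1]
gripper_width: 32.2
```

Request:
send_rows(steps=[[[0, 0, 0.3, 0, 0.2]]])

```text
clock: 18.18
position: [676.5, -185.8, 161.8]
ee_rot: [-0.62, 0.785, 0.004, 0.004]
contact_force: [-4.0, 6.0, 15.5]
gripper_width: 32.2
```

Request:
send_rows(steps=[[[0, 0, 0.2, 0, 0.2]]])

```text
clock: 18.27
position: [676.5, -185.8, 162.0]
ee_rot: [-0.62, 0.784, 0.003, 0.005]
contact_force: [-1.1, 3.8, 3.3]
gripper_width: 31.9
```

```bash
python3 - <<'E'
from h import *
im,d,C,st=shot("wrist"); cv2.imwrite("pics/w5.png",cv2.resize(im,(800,600)))
im,d,C,_=shot("scene"); u,v=proj(C,[rack(-10,96,120)])[0].astype(int); cv2.imwrite("pics/s7.png",cv2.resize(im[v-50:v+50,u-60:u+60],None,fx=6,fy=6,interpolation=cv2.INTER_CUBIC))
E
```

Request:
send_rows(steps=[[[0, 0, 0, 0, 0.5], [0, 0, 0, 0, 0.5], [0, 0, 0, 0, 0.5], [0, 0, -2, 0, 0.5], [0, 0, -3, 0, 0.55], [0, 0, -3, 0, 0.55], [0, 0, -3, 0, 0.55], [-3, 0, -2, 0, 0.55], [-3, 0, 0, 0, 0.55], [-3, 0, 0, 0, 0.55]]])

```text
clock: 19.2
position: [694.3, -109.4, 294.4]
ee_rot: [-0.615, 0.788, 0.003, -0.003]
contact_force: [0.0, 0.5, -1.1]
gripper_width: 46.8
```

```bash
cat >> h.py <<'E'
def hung(C,d):
    P=cloud(C,d); ok=d>0; q=P-RO; X=q@RX; Y=q@RY; Zz=P[...,2]
    for i,y in zip((1,2,3,4),(-96,-32,32,96)):
        m=ok&(abs(X)<45)&(abs(Y-y)<30)&(Zz>150)&(Zz<235)
        if m.sum()>15:
            t=np.percentile(Zz[m],95); k=m&(Zz>t-6); l=m&(Zz<t-20)
            print("hung",i,m.sum(),"top z",t.round(1),"centre x,y",X[k].mean().round(1),Y[k].mean().round(1),"low part",(X[l].mean().round(1),Y[l].mean().round(1)) if l.any() else "")
E
python3 - <<'E'
from h import *
go(rack(-205,0,150),-103.7)
for n in("top","wrist"):
    im,d,C,_=shot(n); hung(C,d)
    if n=="top": P=cloud(C,d); Zt=P[...,2]; np.savez("top1.npz",im=im,d=d)
E
```

```text
pos [ 694.3 -109.4  294.4] yaw -104.1 toolz [-0.009  0.002 -1.   ] shift cm [-12.87   9.55  14.52] rows 5.405633422368169 F [ 0.   0.5 -1.1] w 46.8 t 19.2
turn rad -0.006
hung 4 237 top z 210.1 centre x,y -5.2 93.8 low part (np.float64(-9.4), np.float64(83.5))
hung 4 1723 top z 209.6 centre x,y -4.2 95.9 low part
```

Request:
send_rows(steps=[[[-2.2, 1.25, 0.4, 0, 0.6], [-2.2, 1.25, 0.4, 0, 0.6], [-2.2, 1.25, 0.4, 0, 0.6], [-2.2, 1.25, 0.4, 0, 0.6], [-2.2, 1.25, 0.4, 0, 0.6], [-2.2, 1.25, 0.4, 0, 0.6], [-2.2, 1.25, 0.4, 0, 0.6], [-2.2, 1.25, 0.4, 0, 0.6], [-2.2, 1.25, 0.4, 0, 0.6], [-2.2, 1.25, 0.4, 0, 0.6]]])

```text
clock: 20.13
position: [623.7, 134.9, 246.8]
ee_rot: [-0.613, 0.79, 0.001, -0.01]
contact_force: [0.7, 0.7, -0.1]
gripper_width: 51.0
```

Request:
send_rows(steps=[[[-2.2, 1.25, 1, 0, 0.6], [-2.2, 1.25, 1, 0, 0.6], [-2.2, 1.25, 1, 0, 0.6], [-2.2, 1.25, 1, 0, 0.6], [-2.2, 1.25, 1, 0, 0.6], [-2.2, 1.25, 1, 0, 0.6], [0, 0, 1, -0.11, 0.6], [0, 0, 1, -0.11, 0.6]]])

```text
clock: 20.8
position: [580.8, 284.8, 160.4]
ee_rot: [-0.7, 0.714, -0.001, -0.012]
contact_force: [0.0, -0.0, -0.1]
gripper_width: 51.2
```

```bash
cat >> h.py <<'E'
def find(guess,hz,dirb,r=75):
    "handle from wrist view: depth + dark/brass colour; returns centre, dir to butt"
    im,d,C,st=shot("wrist"); P=cloud(C,d); b=im.astype(int); dirb=np.array(dirb)
    m=(d>0)&(np.linalg.norm(P[...,:2]-np.array(guess),axis=-1)<r)&(P[...,2]>hz*0.6)&(P[...,2]<hz+8)&(b.max(-1)-b.min(-1)>35)
    m=cv2.morphologyEx(m.astype(np.uint8),cv2.MORPH_OPEN,np.ones((3,3))); n,l,s,c=cv2.connectedComponentsWithStats(m); k=1+s[1:,4].argmax(); m=l==k
    p=P[m][:,:2]; rc=cv2.minAreaRect(p.astype(np.float32)); V=np.linalg.svd(p-p.mean(0),full_matrices=False)[2][0]; V*=np.sign(V@dirb)
    t=(p-p.mean(0))@V; c=p.mean(0)+V*(np.percentile(t,1)+np.percentile(t,99))/2
    print("n",m.sum(),"centre",c.round(1),"len",np.ptp(np.percentile(t,[1,99])).round(1),"rect",np.round(rc[0],1),np.round(rc[1],1),"dir butt",V.round(3),"tipyaw",np.degrees(np.arctan2(-V[1],-V[0])).round(1),"ztop",np.percentile(P[m][:,2],80).round(1))
    return c,V,im
E
python3 - <<'E'
from h import *
c,V,im=find((576,256),30,(0,1)); cv2.imwrite("pics/w6.png",cv2.resize(im,(800,600)))
go([*(c+8*V),4],np.degrees(np.arctan2(-V[1],-V[0])))
E
```

```text
n 1908 centre [578.4 254.8] len 64.7 rect [578.2 255.5] [66.6 28.5] dir butt [0.036 0.999] tipyaw -92.1 ztop 30.7
pos [579.5 284.1 157.6] yaw -91.0 toolz [-0.02 -0.02 -1.  ] shift cm [ 1.82 -0.26 15.4 ] rows 3.876867203726161 F [-1.1 -0.1 -2.2] w 51.2 t 20.85
turn rad 0.019
```

Request:
send_rows(steps=[[[0.5, 0, 3.5, 0.01, 0.55], [0.5, 0, 3.5, 0.01, 0.55], [0.4, 0, 3.5, 0, 0.55], [0.2, 0, 2, 0, 0.55], [0, 0, 1, 0, 0.55]]])

```text
clock: 21.27
position: [581.3, 263.3, 22.0]
ee_rot: [-0.69, 0.724, -0.003, -0.01]
contact_force: [-0.1, -0.4, -0.1]
gripper_width: 46.8
```

```bash
python3 - <<'E'
from h import *
go([578.7,263,2],-92.1)
E
```

```text
pos [581.3 263.3  22. ] yaw -92.7 toolz [-0.011 -0.018 -1.   ] shift cm [0.01 0.24 2.01] rows 0.5051582927647584 F [-0.1 -0.4 -0.1] w 46.8 t 21.2667
turn rad -0.011
```

Request:
send_rows(steps=[[[0, 0.2, 1, -0.01, 0.5], [0, 0, 0.9, 0, 0.4], [0, 0, 0, 0, 0.2], [0, 0, 0, 0, 0.2], [0, 0, 0, 0, 0.2], [0, 0, 0, 0, 0.2]]])

```text
clock: 21.77
position: [581.1, 262.2, 2.5]
ee_rot: [-0.692, 0.722, -0.003, -0.01]
contact_force: [-1.0, 1.1, -1.2]
gripper_width: 28.6
```

```bash
python3 - <<'E'
from h import *
go([578.7,263,2],-92.1)
E
```

```text
pos [581.1 262.2   2.5] yaw -92.4 toolz [-0.009 -0.018 -1.   ] shift cm [-0.07  0.24  0.05] rows 0.0645987172237027 F [-1.   1.1 -1.2] w 28.6 t 21.7667
turn rad -0.005
```

Request:
send_rows(steps=[[[0, 0, -1.5, 0, 0.2], [0, 0, -2, 0, 0.2], [0, 0, -2, 0, 0.2], [0, 0, -2, 0.1, 0.2], [0, 0, 0, 0.1, 0.2]]])

```text
clock: 22.18
position: [581.3, 264.3, 82.2]
ee_rot: [-0.614, 0.789, -0.004, -0.009]
contact_force: [0.3, 0.6, -0.1]
gripper_width: 29.2
```

Request:
send_rows(steps=[[[2.1, -1, 0, 0, 0.2], [2.1, -1, 0, 0, 0.2], [2.1, -1, 0, 0, 0.2], [2.1, -1, 0, 0, 0.2], [2.1, -1, 0, 0, 0.2], [2.1, -1, 0, 0, 0.2], [2.1, -1, 0, 0, 0.2], [2.1, -1, 0, 0, 0.2]]])

```text
clock: 22.85
position: [620.2, 83.4, 94.5]
ee_rot: [-0.616, 0.787, -0.004, 0.0]
contact_force: [1.1, -0.2, -1.1]
gripper_width: 29.1
```

```bash
python3 - <<'E'
from h import *
go(rack(-195,0,72),-103.7); print(inr(arm.read_state()["position"]))
E
```

```text
pos [620.2  83.4  94.5] yaw -103.9 toolz [ 0.006 -0.007 -1.   ] shift cm [ 5.03 -2.17  2.29] rows 1.4849788074161578 F [ 1.1 -0.2 -1.1] w 29.1 t 22.85
turn rad -0.004
[-245.7  -21.7   94.5]
```

Request:
send_rows(steps=[[[1.7, -0.7, 0.8, 0, 0.2], [1.7, -0.7, 0.8, 0, 0.2], [1.7, -0.7, 0.7, 0, 0.2], [2, 0, 0, 0, 0.2], [2, 0, 0, 0, 0.2], [2, 0, 0, 0, 0.2], [2, 0, 0, 0, 0.2]]])

```text
clock: 23.43
position: [611.6, -54.8, 76.9]
ee_rot: [-0.616, 0.788, -0.006, 0.005]
contact_force: [-0.4, 0.1, -1.7]
gripper_width: 28.5
```

```bash
python3 - <<'E'
from h import *
go(rack(-74,0,212),-103.7); print(inr(arm.read_state()["position"]))
E
```

```text
pos [611.6 -54.8  76.9] yaw -104.0 toolz [ 0.016 -0.003 -1.   ] shift cm [  3.52   0.03 -13.52] rows 3.4919230873180402 F [-0.4  0.1 -1.7] w 28.5 t 23.4333
turn rad -0.005
[-109.4    2.6   76.9]
```

Request:
send_rows(steps=[[[0, 0, -1, 0, 0.2], [0, 0, -1, 0, 0.2], [0, 0, -1, 0, 0.2], [0, 0, -1, 0, 0.2], [0, 0, -1, 0, 0.2]]])

```text
clock: 23.85
position: [606.2, -56.7, 127.8]
ee_rot: [-0.613, 0.79, -0.003, 0.003]
contact_force: [0.3, -0.2, -7.4]
gripper_width: 28.8
```

Request:
send_rows(steps=[[[0.4, 0, -1, 0, 0.2], [0.4, 0, -1, 0, 0.2], [0.4, 0, -1, 0, 0.2], [0.5, 0, -1, 0, 0.2]]])

```text
clock: 24.18
position: [601.5, -69.8, 170.8]
ee_rot: [-0.614, 0.789, -0.001, 0.004]
contact_force: [-0.1, 1.7, -7.0]
gripper_width: 28.8
```

Request:
send_rows(steps=[[[0.5, 0, -1, 0, 0.2], [0.5, 0, -1, 0, 0.2], [0.5, 0, -1, 0, 0.2]]])

```text
clock: 24.43
position: [597.2, -84.5, 204.3]
ee_rot: [-0.614, 0.789, -0.001, 0.006]
contact_force: [1.6, 2.9, -5.3]
gripper_width: 29.0
```

```bash
python3 - <<'E'
from h import *
go(rack(-71,0,220),-103.7); print(inr(arm.read_state()["position"]))
E
```

```text
pos [597.2 -84.5 204.3] yaw -104.2 toolz [ 0.01   0.006 -1.   ] shift cm [ 0.59 -0.45 -1.57] rows 0.4343812024259214 F [ 1.6  2.9 -5.3] w 29.0 t 24.4333
turn rad -0.008
[-77.1  -4.3 204.3]
```

Request:
send_rows(steps=[[[0.3, 0, -0.8, 0, 0.2], [0.3, 0, -0.8, 0, 0.2], [0, 0, 0, 0, 0.2], [-1.5, 0, 0, 0, 0.2], [-1.5, -0.9, 0, -0.008, 0.2], [-1.5, -0.9, 0, 0, 0.2], [0, -0.9, 0.8, 0, 0.2], [0, -0.9, 0.8, 0, 0.2], [0, 0, 0.8, 0, 0.2], [0, 0, 0, 0, 0.2]]])

```text
clock: 25.27
position: [646.7, -58.2, 207.0]
ee_rot: [-0.618, 0.786, -0.009, 0.006]
contact_force: [-0.1, 0.6, -2.1]
gripper_width: 28.7
```

```bash
python3 - <<'E'
from h import *
go(rack(-68,32,195),-103.7); p=arm.read_state()["position"];print(inr(p))
st=arm.read_state();M=R.from_quat(st["ee_rot"]).as_matrix(); print("tip",inr(p+M@[162*np.sin(.403),0,-12.5+162*np.cos(.403)]))
E
```

```text
pos [646.7 -58.2 207. ] yaw -103.6 toolz [ 0.021 -0.006 -1.   ] shift cm [4.63 0.59 1.19] rows 1.2045376148017344 F [-0.1  0.6 -2.1] w 28.7 t 25.2667
turn rad 0.001
[-114.4   37.6  207. ]
tip [-50.7  40.7  70.5]
```

Request:
send_rows(steps=[[[0, 0.3, 0.6, 0, 0.2], [0, 0.3, 0.6, 0, 0.2], [1.1, 0.1, 0, 0, 0.2], [1.1, 0, 0, 0, 0.2], [1.1, 0, 0, 0, 0.2], [0.8, 0, 0, 0, 0.2], [0, 0, 0, 0, 0.2]]])

```text
clock: 25.85
position: [625.8, -102.5, 192.3]
ee_rot: [-0.618, 0.786, -0.008, 0.004]
contact_force: [0.2, -0.0, -0.2]
gripper_width: 28.9
```

```bash
cat >> h.py <<'E'
def tip(L,off,lean):
    st=arm.read_state();M=R.from_quat(st["ee_rot"]).as_matrix();t=np.radians(lean); a=st["position"]+M@np.array([0,0,-off])
    print("tcp",inr(st["position"]),"tip",inr(a+L*M@np.array([np.sin(t),0,np.cos(t)])),"neck",inr(a+(L-105)*M@np.array([np.sin(t),0,np.cos(t)])))
E
python3 - <<'E'
from h import *
go(rack(-68,30.5,195),-103.7); tip(162,12.5,23)
E
```

```text
pos [ 625.8 -102.5  192.3] yaw -103.7 toolz [ 0.016 -0.008 -1.   ] shift cm [-0.17 -0.28 -0.26] rows 0.10371168632011163 F [ 0.2 -0.  -0.2] w 28.9 t 25.85
turn rad -0.0
tcp [-66.4  27.8 192.3] tip [-2.5 30.1 56. ] neck [-43.9  28.5 152.5]
```

Request:
send_rows(steps=[[[0.1, -0.2, 0.7, 0, 0.2], [0, 0, 0.7, 0, 0.2]]])

```text
clock: 26.02
position: [628.9, -105.8, 180.4]
ee_rot: [-0.617, 0.787, -0.01, 0.006]
contact_force: [-0.6, -0.4, -2.0]
gripper_width: 29.0
```

Request:
send_rows(steps=[[[0, 0, 0.7, 0, 0.2], [0, 0, 0.6, 0, 0.2]]])

```text
clock: 26.18
position: [629.3, -106.0, 166.0]
ee_rot: [-0.617, 0.787, -0.01, 0.006]
contact_force: [-0.2, 1.1, -1.8]
gripper_width: 28.9
```

```bash
python3 - <<'E'
from h import *
go(rack(-66,30.5,166),-103.7); tip(162,12.5,23)
E
```

```text
pos [ 629.3 -106.   166. ] yaw -103.9 toolz [ 0.022 -0.008 -1.   ] shift cm [-0.22  0.15  0.  ] rows 0.06704787781106389 F [-0.2  1.1 -1.8] w 28.9 t 26.1833
turn rad -0.003
tcp [-63.9  32.1 166. ] tip [-0.2 35.  29.6] neck [-41.5  32.9 126.1]
```

Request:
send_rows(steps=[[[0.8, 0.05, -0.2, 0, 0.2], [0.8, 0.05, -0.2, 0, 0.2], [0.8, 0.05, -0.2, 0, 0.2], [0.8, 0, -0.1, 0, 0.2]]])

```text
clock: 26.52
position: [621.3, -132.8, 171.0]
ee_rot: [-0.618, 0.786, -0.008, 0.009]
contact_force: [1.1, 4.4, 2.2]
gripper_width: 28.8
```

Request:
send_rows(steps=[[[0.8, 0, -0.1, 0, 0.2], [0.8, 0, -0.1, 0, 0.2]]])

```text
clock: 26.68
position: [618.3, -146.9, 174.4]
ee_rot: [-0.618, 0.786, -0.007, 0.012]
contact_force: [1.0, 4.9, -1.7]
gripper_width: 29.1
```

```bash
python3 - <<'E'
from h import *
go(rack(0,31,174),-103.7); tip(162,12.5,3)
E
```

```text
pos [ 618.3 -146.9  174.4] yaw -103.6 toolz [ 0.028  0.003 -1.   ] shift cm [2.15 0.   0.02] rows 0.5372394493358933 F [ 1.   4.9 -1.7] w 29.1 t 26.6833
turn rad 0.001
tcp [-21.5  31.  174.4] tip [-14.4  35.   25.1] neck [-18.9  32.2 130. ]
```

Request:
send_rows(steps=[[[0.8, 0, 0, 0, 0.2], [0.7, 0, 0, 0, 0.2], [0.6, 0, 0, 0, 0.2]]])

```text
clock: 26.93
position: [613.7, -167.5, 176.2]
ee_rot: [-0.618, 0.786, -0.007, 0.014]
contact_force: [0.0, 4.6, 1.1]
gripper_width: 28.8
```

```bash
python3 - <<'E'
from h import *
go(rack(0,31,166),-103.7); tip(162,12.5,0)
E
```

```text
pos [ 613.7 -167.5  176.2] yaw -103.6 toolz [ 0.032  0.006 -0.999] shift cm [0.04 0.07 1.02] rows 0.25509447896592274 F [0.  4.6 1.1] w 28.8 t 26.9333
turn rad 0.001
tcp [ -0.3  31.4 176.2] tip [-2.3 35.8 26.8] neck [ -0.9  32.7 131.7]
```

Now lower to seat.

Request:
send_rows(steps=[[[0, 0.05, 0.4, 0, 0.2], [0, 0.05, 0.4, 0, 0.2]]])

```text
clock: 27.1
position: [613.1, -169.2, 169.1]
ee_rot: [-0.618, 0.786, -0.008, 0.015]
contact_force: [-0.9, 4.3, 0.1]
gripper_width: 29.3
```

Request:
send_rows(steps=[[[0, 0, 0.3, 0, 0.2]]])

```text
clock: 27.18
position: [613.1, -169.3, 165.7]
ee_rot: [-0.617, 0.786, -0.008, 0.015]
contact_force: [0.5, 4.6, 1.7]
gripper_width: 28.9
```

Request:
send_rows(steps=[[[0, 0, 0.3, 0, 0.2]]])

```text
clock: 27.27
position: [613.2, -169.2, 162.2]
ee_rot: [-0.618, 0.786, -0.008, 0.015]
contact_force: [0.0, 4.8, 0.9]
gripper_width: 28.2
```

```bash
python3 - <<'E'
from h import *
go(rack(0,31,166),-103.7); tip(162,12.5,0)
E
```

```text
pos [ 613.2 -169.2  162.2] yaw -103.7 toolz [ 0.034  0.005 -0.999] shift cm [-0.15  0.02 -0.38] rows 0.1015787341749835 F [0.  4.8 0.9] w 28.2 t 27.2667
turn rad -0.0
tcp [  1.5  31.3 162.2] tip [-0.5 36.  12.8] neck [  0.9  32.7 117.7]
```

Request:
send_rows(steps=[[[-0.2, 0, 0.3, 0, 0.2]]])

```text
clock: 27.35
position: [613.5, -167.6, 158.7]
ee_rot: [-0.618, 0.786, -0.008, 0.014]
contact_force: [1.2, 0.8, -1.3]
gripper_width: 29.0
```

Request:
send_rows(steps=[[[0, 0, 0.3, 0, 0.2]]])

```text
clock: 27.43
position: [613.5, -167.9, 155.1]
ee_rot: [-0.618, 0.786, -0.009, 0.014]
contact_force: [-3.9, 4.9, 17.0]
gripper_width: 29.1
```

Request:
send_rows(steps=[[[0, 0, 0.3, 0, 0.2]]])

```text
clock: 27.52
position: [613.7, -168.1, 154.8]
ee_rot: [-0.619, 0.785, -0.009, 0.013]
contact_force: [-8.9, 8.5, 26.9]
gripper_width: 28.5
```

Request:
send_rows(steps=[[[0, 0, -0.1, 0, 0.2], [0, 0, 0, 0, 0.5], [0, 0, 0, 0, 0.5], [0, 0, 0, 0, 0.5], [0, 0, -2, 0, 0.5], [0, 0, -3, 0, 0.5], [0, 0, -3, 0, 0.5], [0, 0, -3, 0, 0.5], [-3, 0, -2, 0, 0.55], [-3, 0, 0, 0, 0.55]]])

```text
clock: 28.35
position: [621.3, -117.2, 286.2]
ee_rot: [-0.616, 0.788, -0.009, 0.005]
contact_force: [-0.0, 0.5, -0.1]
gripper_width: 47.0
```

```bash
python3 - <<'E'
from h import *
for n in("top","wrist"):
    im,d,C,_=shot(n); hung(C,d)
    if n=="top":
        P=cloud(C,d); m=(d>0)&(P[...,2]>15)&(P[...,2]<32)&(abs(P[...,0]-422)<60)&(abs(P[...,1]-290)<70)&(im.max(-1)<110); print("r1",m.sum(),P[m].mean(0))
go([424,320,160],-87)
E
```

```text
hung 3 103 top z 205.7 centre x,y -2.9 28.1 low part (np.float64(-11.9), np.float64(17.5))
r1 164 [421.38051995 291.35332669  22.41172081]
hung 3 1578 top z 205.5 centre x,y -8.6 30.5 low part (np.float64(5.8), np.float64(29.5))
hung 4 2360 top z 209.0 centre x,y -23.8 96.5 low part (np.float64(-9.3), np.float64(88.9))
pos [ 620.7 -113.8  282.3] yaw -103.6 toolz [ 0.013 -0.006 -1.   ] shift cm [-37.55  29.51  11.73] rows 12.294046911933624 F [-0.8 -0.1 -0. ] w 46.6 t 28.45
turn rad -0.29
```

```bash
python3 - <<'E'
from h import *
a,d,C,_=shot("wrist"); hung(C,d); b,d,Cs,_=shot("scene"); hung(Cs,d); u,v=proj(Cs,[rack(-10,40,130)])[0].astype(int)
c,d,Ct,_=shot("top");print("top");hung(Ct,d); q=proj(Ct,[rack(0,30,150)])[0].astype(int); print(q)
x=cv2.resize(a,(400,300)); y=cv2.resize(b[v-45:v+45,u-60:u+60],(400,300)); z=cv2.resize(c[q[1]-50:q[1]+50,q[0]-50:q[0]+50],(300,300))
o=np.zeros((600,800,3),np.uint8); o[:300,:400]=x; o[:300,400:]=y; o[300:,:300]=z; e=cv2.resize(a[200:384,100:400],(490,300)); o[300:,305:795]=e
cv2.imwrite("pics/comb1.png",o)
E
```

```text
hung 3 1599 top z 205.6 centre x,y -8.3 30.6 low part (np.float64(5.8), np.float64(29.3))
hung 4 2395 top z 209.1 centre x,y -23.9 96.4 low part (np.float64(-9.2), np.float64(88.8))
hung 3 162 top z 204.9 centre x,y -13.2 34.5 low part (np.float64(-18.7), np.float64(37.3))
hung 4 156 top z 208.5 centre x,y -28.8 99.3 low part (np.float64(-32.9), np.float64(104.5))
top
hung 3 103 top z 205.9 centre x,y -3.5 31.7 low part (np.float64(-11.1), np.float64(17.5))
[346 159]
```

View pics/comb1.png

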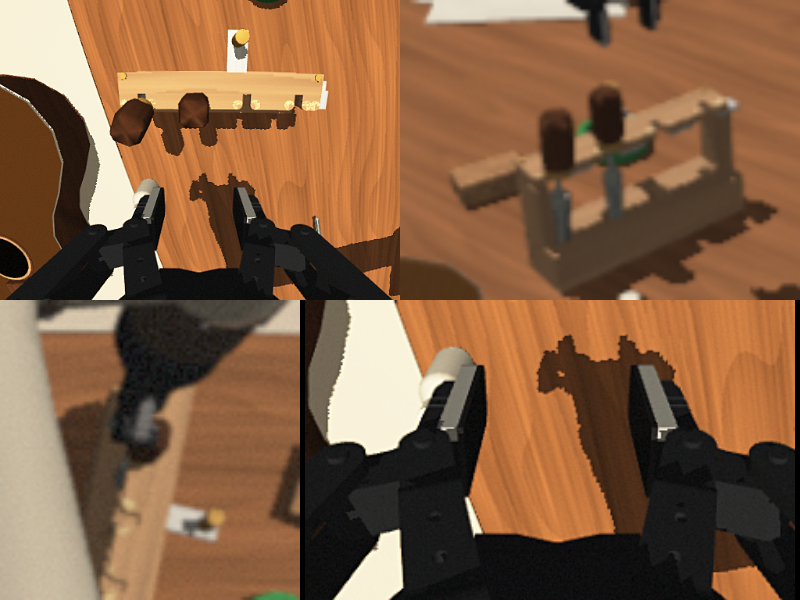

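```bash
python3 - <<'E'
from h import *
go(rack(-75,97,158),-103.7); tip(162,12.5,0)
E
```

```text
pos [ 619.  -116.2  280. ] yaw -103.8 toolz [ 0.007 -0.006 -1.   ] shift cm [-2.42 -7.15 12.25] rows 3.5986434513771934 F [ 0.6 -0.6  1. ] w 46.9 t 28.6
turn rad -0.002
tcp [-51.5  24.4 280. ] tip [-50.8  25.7 130.5] neck [-51.3  24.8 235.5]
```

Request:
send_rows(steps=[[[-0.8, -2.4, 0, 0, 0], [-0.8, -2.4, 0, 0, 0], [-0.8, -2.4, 0, 0, 0], [0, 0, 1.5, 0, 0], [0, 0, 1.5, 0, 0], [0, 0, 1.5, 0, 0], [0, 0, 1.5, 0, 0], [0, 0, 1.5, 0, 0], [0, 0, 1.5, 0, 0], [0, 0, 1.5, 0, 0]]])

```text
clock: 29.43
position: [694.0, -125.3, 164.0]
ee_rot: [-0.612, 0.791, -0.004, -0.005]
contact_force: [0.2, -0.0, 0.7]
gripper_width: 0.2
```

```bash
python3 - <<'E'
from h import *
go(rack(-30,96,158),-103.7); tip(162,12.5,0)
E
```

```text
pos [ 694.  -125.3  164. ] yaw -104.6 toolz [-0.004 -0.012 -1.   ] shift cm [3.03 0.29 0.64] rows 0.7771501182945975 F [ 0.2 -0.   0.7] w 0.2 t 29.4333
turn rad -0.015
tcp [-60.3  99.4 164. ] tip [-58.5  99.3  14.6] neck [-59.8  99.4 119.6]
```

Request:
send_rows(steps=[[[0.6, 0.15, 0.3, -0.015, 0], [0.6, 0.15, 0.3, 0, 0], [0.6, 0, 0, 0, 0]]])

```text
clock: 29.68
position: [683.2, -145.3, 151.3]
ee_rot: [-0.618, 0.786, -0.0, -0.01]
contact_force: [1.0, 1.4, -0.0]
gripper_width: -0.3
```

Request:
send_rows(steps=[[[0.5, 0, 0, 0, 0], [0.4, 0, 0, 0, 0]]])

```text
clock: 29.85
position: [680.9, -156.4, 152.5]
ee_rot: [-0.617, 0.787, -0.001, -0.009]
contact_force: [-0.7, 1.5, 1.3]
gripper_width: -0.0
```

Request:
send_rows(steps=[[[0.4, 0, 0, 0, 0]]])

```text
clock: 29.93
position: [680.9, -158.3, 153.4]
ee_rot: [-0.617, 0.787, 0.0, -0.006]
contact_force: [1.9, 20.5, 1.5]
gripper_width: -0.1
```

```bash
python3 - <<'E'
from h import *
go(rack(-26,96,158),-103.7); tip(162,12.5,0)
im,d,C,_=shot("scene"); hung(C,d)
E
```

```text
pos [ 680.9 -158.3  153.4] yaw -103.9 toolz [-0.01  -0.007 -1.   ] shift cm [-0.08 -0.14 -0.46] rows 0.12320683311543604 F [ 1.9 20.5  1.5] w -0.1 t 29.9333
turn rad -0.003
tcp [-25.2  94.6 153.4] tip [-23.8  93.5   3.9] neck [-24.8  94.3 108.9]
hung 3 177 top z 232.5 centre x,y -31.9 52.7 low part (np.float64(-19.5), np.float64(36.5))
hung 4 264 top z 229.6 centre x,y -39.7 96.1 low part (np.float64(-24.5), np.float64(99.8))
```

Request:
send_rows(steps=[[[-0.5, 0, 0, 0, 0], [-1.5, 0, 0, 0, 0], [-1.5, 0, 0, 0, 0], [0, 1.6, 0, 0, 0], [0, 1.6, 0, 0, 0], [0, 1.6, 0, 0, 0], [0, 1.5, 0, 0, 0], [0, 0, 0, 0, 0]]])

```text
clock: 30.65
position: [629.7, -102.5, 157.6]
ee_rot: [-0.618, 0.786, -0.003, -0.004]
contact_force: [-0.5, 0.6, -0.6]
gripper_width: 0.2
```

```bash
python3 - <<'E'
from h import *
go(rack(-24,32,155),-103.7); tip(162,12.5,0)
im,d,C,_=shot("scene"); hung(C,d)
im,d,C,_=shot("wrist"); hung(C,d)
E
```

```text
pos [ 629.7 -102.5  157.6] yaw -103.7 toolz [-0.002 -0.01  -1.   ] shift cm [ 4.33 -0.04  0.3 ] rows 1.084835839915803 F [-0.5  0.6 -0.6] w 0.2 t 30.65
turn rad 0.001
tcp [-67.4  31.6 157.6] tip [-65.9  31.7   8.1] neck [-66.9  31.6 113.1]
hung 3 76 top z 204.3 centre x,y -16.5 34.4 low part (np.float64(-17.1), np.float64(42.2))
hung 4 185 top z 208.2 centre x,y -3.8 96.3 low part (np.float64(-10.1), np.float64(101.1))
hung 3 6806 top z 205.6 centre x,y -8.0 30.8 low part (np.float64(6.2), np.float64(31.7))
hung 4 11714 top z 209.3 centre x,y 2.7 93.0 low part (np.float64(5.4), np.float64(81.5))
```

Request:
send_rows(steps=[[[1.2, 0, 0, 0, 0], [1.2, 0, 0, 0, 0], [0.6, 0, 0, 0, 0], [0.4, 0, 0, 0, 0]]])

```text
clock: 31.08
position: [626.7, -138.3, 158.5]
ee_rot: [-0.619, 0.786, -0.005, -0.002]
contact_force: [-0.1, 1.6, 0.2]
gripper_width: 0.1
```

Request:
send_rows(steps=[[[0.4, 0, 0, 0, 0]]])

```text
clock: 31.17
position: [625.9, -143.4, 158.3]
ee_rot: [-0.618, 0.786, -0.005, -0.002]
contact_force: [-0.5, 0.7, 0.4]
gripper_width: -0.1
```

Request:
send_rows(steps=[[[0.4, 0, 0, 0, 0]]])

```text
clock: 31.25
position: [625.6, -147.9, 158.5]
ee_rot: [-0.618, 0.786, -0.006, -0.002]
contact_force: [1.6, 8.5, 6.8]
gripper_width: 0.2
```

```bash
python3 - <<'E'
from h import *
go(rack(-24,32,155),-103.7); tip(162,12.5,0)
E
```

```text
pos [ 625.6 -147.9  158.5] yaw -103.7 toolz [ 0.005 -0.011 -1.   ] shift cm [-0.19  0.63  0.35] rows 0.18611341111991944 F [1.6 8.5 6.8] w 0.2 t 31.25
turn rad 0.001
tcp [-22.2  38.3 158.5] tip [-20.8  39.4   9. ] neck [-21.8  38.6 114. ]
```

Request:
send_rows(steps=[[[-1, 0, 0, 0, 0], [-2, 0, 0, 0, 0], [-2.4, 2, -0.5, 0, 0.3], [-2.4, 2, -0.5, 0, 0.5], [-2.4, 2, -0.5, 0, 0.5], [-2.4, 2, 0, 0, 0.5], [-2.4, 2, 0, 0, 0.5], [-2.4, 2, 0, 0, 0.5], [-2.4, 2, 0, 0, 0.5], [-2.4, 2, 0, 0, 0.5]]])

```text
clock: 32.08
position: [520.9, 112.3, 168.0]
ee_rot: [-0.613, 0.79, -0.006, -0.004]
contact_force: [0.1, 0.7, 0.2]
gripper_width: 42.7
```

Request:
send_rows(steps=[[[-2.4, 2, 0, 0, 0.5], [-2.4, 2, 0, 0, 0.5], [-2.4, 2, 0, 0, 0.5], [-2.4, 2, 0, 0, 0.5], [-2.4, 2, 0, -0.1, 0.5], [0, 0, 0, -0.1, 0.5], [0, 0, 0, -0.1, 0.5]]])

```text
clock: 32.67
position: [444.8, 267.0, 165.9]
ee_rot: [0.732, -0.681, 0.006, 0.006]
contact_force: [0.4, -0.5, -0.1]
gripper_width: 42.7
```

```bash
python3 - <<'E'
from h import *
c,V,im=find((421,294),24,(0,1)); cv2.imwrite("pics/w7.png",cv2.resize(im,(800,600)))
go([*(c+10*V),3],np.degrees(np.arctan2(-V[1],-V[0])))
E
```

```text
n 1127 centre [422.8 292. ] len 55.8 rect [422.1 292.7] [23.8 57.8] dir butt [-0.061  0.998] tipyaw -86.5 ztop 24.7
pos [445.  267.  165.9] yaw -85.7 toolz [ 0.001 -0.017 -1.   ] shift cm [-3.93  2.01 16.23] rows 4.204228917396832 F [0.1 1.3 0.2] w 42.8 t 32.7167
turn rad 0.014
```

Request:
send_rows(steps=[[[-1.9, 1, 0, 0.014, 0.5], [-1.9, 1, 0.5, 0, 0.5], [0, 0, 2.5, 0, 0.5], [0, 0, 2.5, 0, 0.5], [0, 0, 2.5, 0, 0.5], [0, 0, 2.5, 0, 0.5], [0, 0, 2, 0, 0.5], [0, 0, 1, 0, 0.5]]])

```text
clock: 33.38
position: [423.7, 307.3, 29.7]
ee_rot: [0.723, -0.691, 0.007, 0.0]
contact_force: [0.1, 0.4, 0.8]
gripper_width: 42.6
```

```bash
python3 - <<'E'
from h import *
go([421.8,301,2],-86.5)
E
```

```text
pos [423.7 307.3  29.7] yaw -87.4 toolz [ 0.01 -0.01 -1.  ] shift cm [0.6  0.25 2.77] rows 0.7118221513082419 F [0.1 0.4 0.8] w 42.6 t 33.3833
turn rad -0.015
```

Request:
send_rows(steps=[[[0.3, 0.15, 1, -0.015, 0.5], [0.3, 0.1, 1, 0, 0.4], [0, 0, 0.6, 0, 0.35], [0, 0, 0, 0, 0.1], [0, 0, 0, 0, 0.1], [0, 0, 0, 0, 0.1], [0, 0, 0, 0, 0.1]]])

```text
clock: 33.97
position: [421.4, 300.3, 0.7]
ee_rot: [0.724, -0.689, 0.008, 0.003]
contact_force: [0.6, -0.5, -1.1]
gripper_width: 22.6
```

```bash
python3 - <<'E'
from h import *
go([421.8,301,2],-86.5)
E
```

```text
pos [421.4 300.3   0.7] yaw -87.1 toolz [ 0.007 -0.016 -1.   ] shift cm [-0.07 -0.05 -0.13] rows 0.03953624659574259 F [ 0.6 -0.5 -1.1] w 22.6 t 33.9667
turn rad -0.011
```

Request:
send_rows(steps=[[[0, 0, -1.5, 0, 0.1], [0, 0, -2, 0, 0.1], [0, 0, -2, 0.1, 0.1], [0, 0, -2, 0.1, 0.1], [0, 0, 0, 0.09, 0.1]]])

```text
clock: 34.38
position: [420.4, 300.7, 77.1]
ee_rot: [-0.611, 0.791, -0.009, -0.004]
contact_force: [0.4, 0.9, -0.7]
gripper_width: 22.8
```

Request:
send_rows(steps=[[[1.8, -2.2, 0, 0, 0.1], [1.8, -2.2, 0, 0, 0.1], [1.8, -2.2, 0, 0, 0.1], [1.8, -2.2, 0, 0, 0.1], [1.8, -2.2, 0, 0, 0.1], [1.8, -2.2, 0, 0, 0.1], [1.8, -2.2, 0, 0, 0.1], [1.8, -2.2, 0, 0, 0.1], [1.8, -2.2, 0, 0, 0.1], [0, -2.2, 0, 0, 0.1]]])

```text
clock: 35.22
position: [596.3, 82.3, 85.5]
ee_rot: [-0.61, 0.792, -0.008, -0.0]
contact_force: [0.9, 0.8, -0.8]
gripper_width: 22.8
```

```bash
python3 - <<'E'
from h import *
go(rack(-195,0,74),-103.7); print(inr(arm.read_state()["position"]))
E
```

```text
pos [596.3  82.3  85.5] yaw -104.8 toolz [ 0.009 -0.013 -1.   ] shift cm [ 4.29 -4.54  1.24] rows 1.591622074351736 F [ 0.9  0.8 -0.8] w 22.8 t 35.2167
turn rad -0.019
[-239.1  -44.7   85.5]
```

Request:
send_rows(steps=[[[1.4, -1.5, 0.4, -0.018, 0.1], [1.4, -1.5, 0.4, 0, 0.1], [1.4, -1.5, 0.4, 0, 0.1], [2, 0, 0, 0, 0.1], [2, 0, 0, 0, 0.1], [2, 0, 0, 0, 0.1], [2, 0, 0, 0, 0.1]]])

```text
clock: 35.8
position: [617.0, -53.0, 72.7]
ee_rot: [-0.615, 0.788, -0.008, 0.001]
contact_force: [-1.0, -0.2, -2.1]
gripper_width: 22.8
```

```bash
python3 - <<'E'
from h import *
go(rack(-74,0,212),-103.7); print(inr(arm.read_state()["position"]))
E
```

```text
pos [617.  -53.   72.7] yaw -104.1 toolz [ 0.012 -0.012 -1.   ] shift cm [  3.96   0.52 -13.9 ] rows 3.6165020411530144 F [-1.  -0.2 -2.1] w 22.8 t 35.8
turn rad -0.006
[-112.4    7.5   72.7]
```

Request:
send_rows(steps=[[[0, 0.1, -1, 0, 0.1], [0, 0.1, -1, 0, 0.1], [0, 0, -1, 0, 0.1], [0, 0, -1, 0, 0.1], [0, 0, -1, 0, 0.1], [0, 0, -1, 0, 0.1]]])

```text
clock: 36.3
position: [609.7, -53.9, 132.2]
ee_rot: [-0.612, 0.791, -0.004, -0.003]
contact_force: [0.0, -1.2, -7.1]
gripper_width: 22.6
```

Request:
send_rows(steps=[[[0.4, 0, -1, 0, 0.1], [0.4, 0, -1, 0, 0.1], [0.4, 0, -1, 0, 0.1], [0.5, 0, -1, 0, 0.1]]])

```text
clock: 36.63
position: [605.1, -66.9, 174.9]
ee_rot: [-0.613, 0.79, -0.003, -0.001]
contact_force: [0.6, 1.4, -6.2]
gripper_width: 22.7
```

Request:
send_rows(steps=[[[0.5, 0, -1, 0, 0.1], [0.5, 0, -1, 0, 0.1], [0.4, 0, -1, 0, 0.1]]])

```text
clock: 36.88
position: [601.6, -80.5, 208.7]
ee_rot: [-0.613, 0.79, -0.003, 0.0]
contact_force: [0.5, 2.7, -3.5]
gripper_width: 22.7
```

```bash
python3 - <<'E'
from h import *
go(rack(-71,0,220),-103.7); print(inr(arm.read_state()["position"]))
E
```

```text
pos [601.6 -80.5 208.7] yaw -104.4 toolz [ 0.004 -0.004 -1.   ] shift cm [ 1.1  -0.11 -1.13] rows 0.3940935266532177 F [ 0.5  2.7 -3.5] w 22.7 t 36.8833
turn rad -0.012
[-82.   -1.  208.7]
```

Request:
send_rows(steps=[[[0.5, 0, -0.7, -0.012, 0.1], [0.5, 0, -0.7, 0, 0.1], [0, 0, 0, 0, 0.1], [-1.5, 0, 0, 0, 0.1], [-1.5, 0, 0, 0, 0.1], [-1.5, 1.5, 0, 0, 0.1], [0, 2, 0, 0, 0.1], [0, 2, 0, 0, 0.1], [0, 2, 0.5, 0, 0.1], [0, 2, 1, 0, 0.1]]])

```text
clock: 37.72
position: [522.8, -22.6, 216.2]
ee_rot: [-0.619, 0.785, -0.012, 0.002]
contact_force: [-0.3, 0.1, -1.0]
gripper_width: 22.8
```

```bash
cat >> h.py <<'E'
def tip2(L,e,lean):
    st=arm.read_state();M=R.from_quat(st["ee_rot"]).as_matrix();t=np.radians(lean); a=st["position"]+M@np.array([0,0,-19.]); s,c=np.sin(t),np.cos(t)
    f=lambda l: inr(a+M@np.array([l*s-e*c,0,l*c+e*s])); print("tcp",inr(st["position"]),"tip",f(L),"neckmid",f(L-105))
E
python3 - <<'E'
from h import *
go(rack(-64,-96,186),-103.7); tip2(159,7.7,25)
b,d,Cs,st=shot("scene"); u,v=proj(Cs,[rack(-80,-96,130)])[0].astype(int)
im=cv2.resize(b[v-45:v+45,u-60:u+60],(800,600),interpolation=cv2.INTER_CUBIC); 
M=R.from_quat(st["ee_rot"]).as_matrix(); a=st["position"]+M@np.array([0,0,-19.])
for l in(15,20,25,30):
    t=np.radians(l); s,c=np.sin(t),np.cos(t); q=a+M@np.array([159*s-7.7*c,0,159*c+7.7*s]); print(l,((proj(Cs,[q])-[u-60,v-45])*800/120).round(),inr(q))
cv2.imwrite("pics/s8.png",im)
E
```

```text
pos [522.8 -22.6 216.2] yaw -103.5 toolz [ 0.017 -0.017 -1.   ] shift cm [5.51 0.57 3.08] rows 1.584295037053484 F [-0.3  0.1 -1. ] w 22.8 t 37.7167
turn rad 0.004
tcp [-119.6  -91.3  216.2] tip [-57.8 -88.4  88.6] neckmid [-103.3  -90.5  183.2]
15 [[398. 389.]] [-84.2 -88.3  80.1]
20 [[383. 374.]] [-70.8 -88.3  83.8]
25 [[369. 357.]] [-57.8 -88.4  88.6]
30 [[355. 338.]] [-45.2 -88.4  94.6]
```

View pics/s8.png

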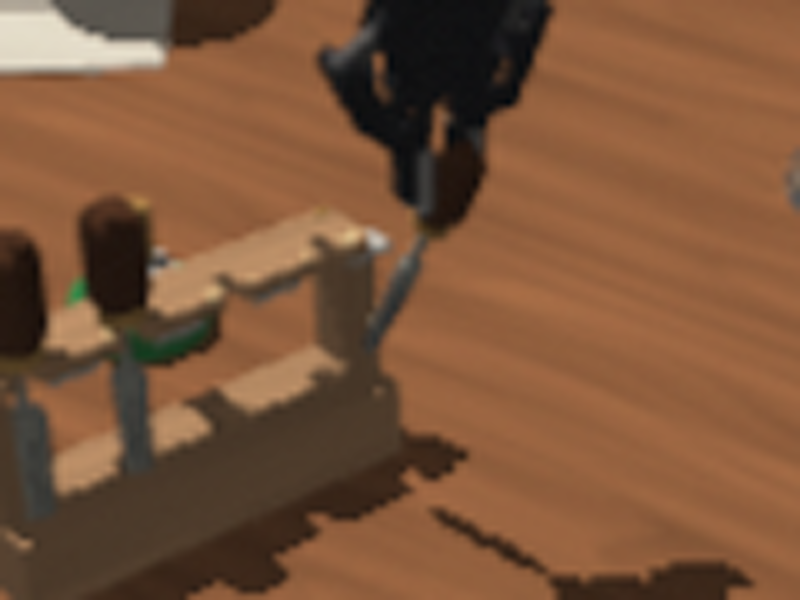

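Request:
send_rows(steps=[[[0, 0.2, 1.1, 0, 0.1], [0, 0.2, 1.1, 0, 0.1], [0, 0.2, 1.1, 0, 0.1], [1.1, 0, 0, 0, 0.1], [1.1, 0, 0, 0, 0.1], [1.1, 0, 0, 0, 0.1], [1.1, 0, 0, 0, 0.1], [0.6, 0, 0, 0, 0.1], [0, 0, 0, 0, 0.1]]])

```text
clock: 38.52
position: [500.3, -71.1, 183.6]
ee_rot: [-0.624, 0.781, -0.013, -0.004]
contact_force: [0.4, -0.3, -1.2]
gripper_width: 22.1
```

```bash
python3 - <<'E'
from h import *
go(rack(-61,-97.5,181),-103.7); tip2(155,7.7,25)
E
```

```text
pos [500.3 -71.1 183.6] yaw -102.7 toolz [ 0.011 -0.026 -1.   ] shift cm [ 0.61 -0.39  0.28] rows 0.19400631209177518 F [ 0.4 -0.3 -1.2] w 22.1 t 38.5167
turn rad 0.017
tcp [ -67.2 -101.6  183.6] tip [ -5.8 -98.6  60.2] neckmid [ -52.3 -100.9  154.4]
```

Request:
send_rows(steps=[[[0.4, -0.3, 0, 0.017, 0.1], [0, -0.1, 0.8, 0, 0.1]]])

```text
clock: 38.68
position: [505.0, -77.5, 177.9]
ee_rot: [-0.616, 0.787, -0.015, -0.002]
contact_force: [-0.1, -0.3, -0.6]
gripper_width: 22.7
```

Request:
send_rows(steps=[[[0, 0, 0.8, 0, 0.1], [0, 0, 0.8, 0, 0.1]]])

```text
clock: 38.85
position: [506.1, -78.2, 161.0]
ee_rot: [-0.616, 0.788, -0.015, -0.001]
contact_force: [0.4, 0.0, -1.7]
gripper_width: 22.7
```

```bash
python3 - <<'E'
from h import *
go(rack(-61,-97.5,154),-103.7); tip2(155,7.7,25)
E
```

```text
pos [506.1 -78.2 161. ] yaw -104.0 toolz [ 0.018 -0.025 -1.   ] shift cm [0.05 0.34 0.69] rows 0.19326827837320076 F [ 0.4  0.  -1.7] w 22.7 t 38.85
turn rad -0.005
tcp [-61.7 -94.3 161. ] tip [ -0.6 -91.7  37.5] neckmid [-46.9 -93.7 131.7]
```

Request:
send_rows(steps=[[[0, 0.3, 0.3, 0, 0.1], [0, 0.1, 0.4, 0, 0.1]]])

```text
clock: 39.02
position: [501.5, -77.1, 151.1]
ee_rot: [-0.616, 0.788, -0.014, -0.002]
contact_force: [-0.0, 0.0, -0.2]
gripper_width: 22.9
```

Request:
send_rows(steps=[[[0.8, 0, -0.2, 0, 0.1], [0.8, 0, -0.2, 0, 0.1], [0.8, 0, -0.2, 0, 0.1]]])

```text
clock: 39.27
position: [497.7, -97.6, 156.9]
ee_rot: [-0.617, 0.787, -0.014, 0.001]
contact_force: [-1.4, 6.6, 0.6]
gripper_width: 22.5
```

```bash
python3 - <<'E'
from h import *
go(rack(7,-97.5,162),-103.7); tip2(155,7.7,15)
E
```

```text
pos [497.7 -97.6 156.9] yaw -103.8 toolz [ 0.02  -0.021 -1.   ] shift cm [ 4.78 -0.04 -0.43] rows 1.201077313729699 F [-1.4  6.6  0.6] w 22.5 t 39.2667
turn rad -0.001
tcp [-40.8 -97.9 156.9] tip [ -6.  -94.7  24.8] neckmid [-34.8 -97.1 125.7]
```

Request:
send_rows(steps=[[[0.8, 0, -0.1, 0, 0.1], [0.8, 0, -0.1, 0, 0.1], [0.8, 0, -0.1, 0, 0.1]]])

```text
clock: 39.52
position: [492.2, -122.0, 162.0]
ee_rot: [-0.617, 0.787, -0.015, 0.004]
contact_force: [0.7, 2.9, 2.0]
gripper_width: 22.7
```

Request:
send_rows(steps=[[[0.8, 0, 0, 0, 0.1], [0.8, 0, 0, 0, 0.1], [0.5, 0, 0, 0, 0.1]]])

```text
clock: 39.77
position: [486.6, -145.4, 163.2]
ee_rot: [-0.617, 0.787, -0.015, 0.005]
contact_force: [1.7, 3.6, 0.1]
gripper_width: 23.1
```

```bash
python3 - <<'E'
from h import *
go(rack(7,-97,162),-103.7); tip2(155,7.7,0)
E
```

```text
pos [ 486.6 -145.4  163.2] yaw -103.9 toolz [ 0.026 -0.018 -1.   ] shift cm [-0.13 -0.02  0.12] rows 0.04314837636143798 F [1.7 3.6 0.1] w 23.1 t 39.7667
turn rad -0.003
tcp [  8.2 -97.4 163.2] tip [  2.1 -93.4  27.2] neckmid [  0.9 -96.4 132.1]
```

Now lower.

Request:
send_rows(steps=[[[0, 0.05, 0.4, 0, 0.1], [0, 0, 0.4, 0, 0.1]]])

```text
clock: 39.93
position: [486.2, -147.1, 155.6]
ee_rot: [-0.616, 0.788, -0.016, 0.005]
contact_force: [1.0, 5.1, 2.2]
gripper_width: 22.6
```

Request:
send_rows(steps=[[[0, 0, 0.3, 0, 0.1]]])

```text
clock: 40.02
position: [486.4, -147.4, 153.9]
ee_rot: [-0.616, 0.788, -0.016, 0.005]
contact_force: [-7.2, 11.6, 28.2]
gripper_width: 22.5
```

Request:
send_rows(steps=[[[0, 0, 0.2, 0, 0.1]]])

```text
clock: 40.1
position: [486.4, -147.3, 154.0]
ee_rot: [-0.617, 0.787, -0.016, 0.004]
contact_force: [-6.9, 9.6, 21.4]
gripper_width: 22.8
```

```bash
python3 - <<'E'
from h import *
go(rack(7,-97,152),-103.7); tip2(155,7.7,0)
E
```

```text
pos [ 486.4 -147.3  154. ] yaw -103.9 toolz [ 0.027 -0.02  -0.999] shift cm [-0.32  0.01  0.2 ] rows 0.09428356956455053 F [-6.9  9.6 21.4] w 22.8 t 40.1
turn rad -0.003
tcp [ 10.2 -97.1 154. ] tip [  4.3 -92.9  18. ] neckmid [  2.9 -96.1 122.9]
```

Request:
send_rows(steps=[[[-0.1, 0, -0.1, 0, 0.1], [0, 0, 0, 0, 0.4], [0, 0, 0, 0, 0.4], [0, 0, 0, 0, 0.4], [0, 0, -2, 0, 0.4], [0, 0, -3, 0, 0.4], [0, 0, -3, 0, 0.4], [0, 0, -3, 0, 0.4], [-3, 0, -2, 0, 0.2], [-3, 0, 0, 0, 0]]])

```text
clock: 40.93
position: [491.6, -91.4, 281.8]
ee_rot: [-0.615, 0.789, -0.012, -0.01]
contact_force: [0.4, 1.1, 0.2]
gripper_width: 10.9
```

```bash
python3 - <<'E'
from h import *
for n in("scene","wrist","top"):
    im,d,C,_=shot(n); print(n); hung(C,d)
go(rack(66,25,230),-103.7); tip2(155,7.7,0)
E
```

```text
scene
hung 1 95 top z 197.3 centre x,y -5.9 -94.7 low part (np.float64(-10.1), np.float64(-91.9))
hung 3 162 top z 204.6 centre x,y -1.8 35.2 low part (np.float64(-8.8), np.float64(38.5))
hung 4 185 top z 208.9 centre x,y -3.7 96.6 low part (np.float64(-9.9), np.float64(101.1))
wrist
hung 1 940 top z 197.4 centre x,y -1.9 -97.9 low part (np.float64(8.8), np.float64(-100.4))
hung 3 2221 top z 205.4 centre x,y 2.3 29.5 low part (np.float64(3.5), np.float64(18.7))
hung 4 2435 top z 209.0 centre x,y 1.0 85.9 low part (np.float64(3.9), np.float64(82.5))
top
hung 1 34 top z 197.9 centre x,y 2.4 -102.7 low part (np.float64(2.6), np.float64(-109.7))
pos [489.9 -89.8 277.3] yaw -103.9 toolz [-0.008 -0.029 -1.   ] shift cm [ 11.06 -13.27   5.06] rows 4.500037392317795 F [-0.3  0.5  0.1] w -0.1 t 41.0833
turn rad -0.003
tcp [ -46.5 -107.3  277.3] tip [ -50.  -107.5  141.2] neckmid [ -53.3 -107.3  246.1]
```

Request:
send_rows(steps=[[[2.2, -1.75, 0, 0, 0.4], [2.2, -1.75, 0, 0, 0.4], [2.2, -1.75, 0, 0, 0.4], [2.2, -1.75, 0, 0, 0.4], [2.2, -1.75, 0, 0, 0.4], [0, 0, 2, 0, 0.4], [0, 0, 2, 0, 0.4], [0, 0, 2, 0, 0.4], [0, 0, 1.5, 0, 0.4], [0, 0, 1, 0, 0.4]]])

```text
clock: 41.92
position: [541.9, -236.5, 184.1]
ee_rot: [-0.615, 0.788, -0.005, -0.022]
contact_force: [-0.7, -0.3, 0.0]
gripper_width: 34.1
```

```bash
python3 - <<'E'
from h import *
im,d,C,st=shot("wrist"); P=cloud(C,d); b=im.astype(int); q=P-RO; X=q@RX;Y=q@RY
m=(d>0)&(abs(X-66)<20)&(abs(Y+10)<35)&(P[...,2]>140)&(P[...,2]<172)&(b[...,2]-b[...,0]>40); print("knob",m.sum(),X[m].mean(),Y[m].mean(),np.percentile(P[m][:,2],90))
go(rack(66,-20,138),-103.7); print(inr(arm.read_state()["position"]))
E
```

```text
knob 721 68.78515226068167 -19.358277486098178 163.0582059351645
pos [ 540.5 -236.   181.8] yaw -104.1 toolz [-0.034 -0.034 -0.999] shift cm [-1.93 -0.44  4.29] rows 1.1810440957921955 F [ 0.2 -0.2 -3.3] w 34.4 t 41.9667
turn rad -0.007
[ 83.6 -23.5 181.8]
```

Request:
send_rows(steps=[[[-0.8, -0.2, 0, -0.007, 0.4], [-0.8, -0.2, 0.3, 0, 0.4], [-0.1, 0, 1.3, 0, 0.4], [-0.1, 0, 1.3, 0, 0.4], [0, 0, 0.8, 0, 0.4]]])

```text
clock: 42.38
position: [550.9, -220.1, 146.0]
ee_rot: [-0.618, 0.786, -0.006, -0.022]
contact_force: [0.5, 0.3, 1.0]
gripper_width: 34.2
```

```bash
python3 - <<'E'
from h import *
go(rack(67,-20,139),-103.7); print(inr(arm.read_state()["position"]))
E
```

```text
pos [ 550.9 -220.1  146. ] yaw -103.6 toolz [-0.027 -0.037 -0.999] shift cm [0.11 0.27 0.71] rows 0.19322821572663207 F [0.5 0.3 1. ] w 34.2 t 42.3833
turn rad 0.002
[ 65.6 -17.2 146. ]
```

Grip and push shut (tool −y).

Request:
send_rows(steps=[[[0.1, 0.2, 0.5, 0, 0.3], [0, 0, 0, 0, 0], [0, 0, 0, 0, 0], [0, 0, 0, 0, 0], [0, 0, 0, 0, 0]]])

```text
clock: 42.8
position: [549.2, -219.8, 140.5]
ee_rot: [-0.619, 0.785, -0.006, -0.022]
contact_force: [0.1, -0.9, -3.0]
gripper_width: 13.9
```

Request:
send_rows(steps=[[[0, -0.5, 0, 0, 0], [0, -0.5, 0, 0, 0], [0, -0.5, 0, 0, 0]]])

```text
clock: 43.05
position: [562.1, -223.0, 140.5]
ee_rot: [-0.618, 0.786, -0.004, -0.023]
contact_force: [-3.7, 1.1, -1.6]
gripper_width: 13.5
```

```bash
python3 - <<'E'
from h import *
go(rack(67,0,139),-103.7); print(inr(arm.read_state()["position"]))
E
```

```text
pos [ 562.1 -223.   140.5] yaw -103.6 toolz [-0.031 -0.036 -0.999] shift cm [ 0.12 -0.56  0.14] rows 0.1480217514509635 F [-3.7  1.1 -1.6] w 13.5 t 43.05
turn rad 0.002
[ 65.8  -5.6 140.5]
```

Request:
send_rows(steps=[[[0, -0.4, 0, 0, 0], [0, -0.3, 0, 0, 0]]])

```text
clock: 43.22
position: [568.7, -224.6, 140.3]
ee_rot: [-0.618, 0.786, -0.003, -0.025]
contact_force: [-9.9, 5.9, 5.7]
gripper_width: 13.9
```

Request:
send_rows(steps=[[[0, -0.3, 0, 0, 0]]])

```text
clock: 43.3
position: [568.7, -224.6, 140.3]
ee_rot: [-0.618, 0.786, 0.0, -0.027]
contact_force: [-14.2, 6.9, 7.6]
gripper_width: 14.0
```

Request:
send_rows(steps=[[[0, -0.3, 0, 0, 0]]])

```text
clock: 43.38
position: [568.5, -224.6, 140.4]
ee_rot: [-0.617, 0.786, 0.004, -0.03]
contact_force: [-10.5, 4.6, 5.0]
gripper_width: 13.9
```

Request:
send_rows(steps=[[[0, -0.3, 0, 0, 0]]])

```text
clock: 43.47
position: [568.5, -224.6, 140.4]
ee_rot: [-0.617, 0.786, 0.007, -0.032]
contact_force: [-10.7, 4.1, 4.1]
gripper_width: 13.8
```

```bash
python3 - <<'E'
from h import *
go(rack(67,0,139),-103.7); print(inr(arm.read_state()["position"]))
E
```

```text
pos [ 568.5 -224.6  140.4] yaw -103.7 toolz [-0.059 -0.029 -0.998] shift cm [0.12 0.09 0.15] rows 0.05175788987802186 F [-10.7   4.1   4.1] w 13.8 t 43.4667
turn rad 0.0
[ 65.8   1.  140.4]
```

Request:
send_rows(steps=[[[0, 0, 0, 0, 0.4], [0, 0, 0, 0, 0.4], [0, 0, 0, 0, 0.4], [0, 0, -2, 0, 0.4], [0, 0, -3, 0, 0.4], [0, 0, -3, 0, 0.4], [0, 0, -3, 0, 0.4], [3, 1, -1, 0, 0.4], [3, 1, 0, 0, 0.4], [3, 1, 0, 0, 0.4]]])

```text
clock: 44.3
position: [536.1, -301.4, 275.7]
ee_rot: [-0.622, 0.782, -0.002, -0.028]
contact_force: [-0.6, -0.8, -0.8]
gripper_width: 34.3
```

```bash
python3 - <<'E'
from h import *
a,d,C,st=shot("wrist"); P=cloud(C,d); b=a.astype(int); q=P-RO; X=q@RX;Y=q@RY
m=(d>0)&(abs(X-66)<20)&(abs(Y+10)<35)&(P[...,2]>140)&(P[...,2]<172)&(b[...,2]-b[...,0]>40); print("knob",m.sum(),X[m].mean(),Y[m].mean())
s,ds,Cs,_=shot("scene"); hung(Cs,ds); t,dt,Ct,_=shot("top"); print("top"); hung(Ct,dt)
u,v=proj(Cs,[rack(0,0,120)])[0].astype(int); p=proj(Ct,[rack(0,0,150)])[0].astype(int)
o=np.zeros((600,800,3),np.uint8); o[:,:450]=cv2.resize(s[v-60:v+60,u-45:u+45],(450,600),interpolation=cv2.INTER_CUBIC); o[:300,450:]=cv2.resize(t[p[1]-60:p[1]+60,p[0]-70:p[0]+70],(350,300),interpolation=cv2.INTER_CUBIC)
o[300:,450:]=cv2.resize(a,(350,300)); cv2.imwrite("pics/fin.png",o); print(arm.read_state()["position"])
E
```

```text
knob 306 68.96563713101806 0.2670297309578333
hung 1 95 top z 195.8 centre x,y -6.3 -94.9 low part (np.float64(-10.3), np.float64(-92.1))
hung 3 161 top z 204.2 centre x,y -2.1 34.4 low part (np.float64(-8.6), np.float64(38.7))
hung 4 184 top z 208.3 centre x,y -2.9 96.0 low part (np.float64(-9.8), np.float64(101.3))
top
hung 1 116 top z 198.2 centre x,y -3.0 -98.2 low part (np.float64(-8.6), np.float64(-104.9))
hung 3 192 top z 206.4 centre x,y 1.2 30.3 low part (np.float64(-4.2), np.float64(21.2))
hung 4 219 top z 210.1 centre x,y 1.1 91.2 low part (np.float64(-3.7), np.float64(83.3))
[ 534.71754892 -302.52138584  274.9071686 ]
```

View pics/fin.png

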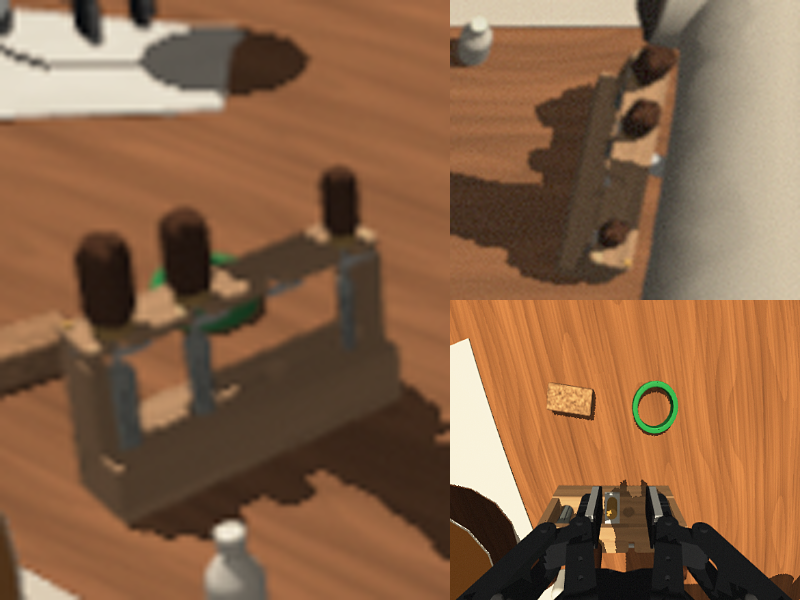

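```bash
python3 -c "
from h import *
print(job.job_done(), arm.read_state()['clock'])"
```

```text
the job is handed in; nothing more can be done
the job is handed in; nothing more can be done
```

The three reamers on the bench, 1, 3 and 4, hang in slots 1, 3 and 4. Slot 2 stays empty because reamer 2 was missing. I slid the keeper open first and shut it last, and handed the job in just after 44 s.

- **Hanging:** each reamer went tip down into its bore at a lean, was stood upright into its notch, and was lowered until the ferrule met the rail.
- **Seating:** in the last check the handle tops measured 196–198, 204–206 and 208–210 mm. Seated, they should be 196, 204 and 208 mm.
- **Keeper:** the knob measured 0.3 mm from the shut position, and the keeper had come up against its stop.
- **Other things:** the glue bottle, tape and sanding block look untouched in the last picture; I did not re-measure their positions.

**Reamer 4:** after I hung reamer 3, reamer 4 had tipped about 24 mm forward; I don't know whether something knocked it or my arm did. I pushed it upright again with closed fingers and pushed reamer 3 fully back as well. The final check showed both upright.

**Disagreements:** the cameras differ by a few millimetres on how far forward the handles sit. Reamer 1 reads 3–6 mm forward of centre; I left it, as it was seated and upright. No limit was approached in the readings at the end of each move call. The largest force shown was about 31 N at the wrist, when reamer 1's ferrule met the rail.

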